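# Change the cylinder head in a slanted plug-thread fixture

## Task

The cylinder head in the slanted thread-repair fixture is finished: lift it out and lay it flat in the steel tray, fins up. Then seat the other head, gasket face down and flat and square in the fixture's pocket, its narrow end in the narrow upper bay so that the plug hole stands upright, and swing the hold-down arm fully down onto its fins. Do not drop a head, and leave the other things on the counter where they are.

Things in the scene. Friction and masses are not known exactly. Their poses are not given: they have to be found in the camera images.
- nest: fixture's slanted steel table with the pocket, fixed. Origin: pocket floor, centre of the main bay, 54 mm above the counter; z square out of the pocket (30 degrees off vertical), x up the slope. Bay x -43.5..43.5, y -41.5..41.5; walls 10 mm high, mouth chamfered 4 mm. A seated head's frame equals the nest's (1.5 mm play a side). Table x -58..104, y -56..56.
- narrow_bay (a point): centre of the pocket's narrow upper bay, on its floor: x +55.5 mm in the nest's frame. The bay (x 43.5..67.5, y -23.5..23.5) takes a head's tongue.
- finished_head: in the pocket at the start: aluminium engine head, 108x80x42 mm, 0.5 kg. Origin: main flange's centre on the underside (gasket face); z out of the fins. Flange 12 thick: x -42..42, y -40..40, then a narrow tongue to x 66, y -22..22. Fin block x -36..36, y -30..30, z 12..42: grasp it across y, fingertips at z 15 or higher. Plug boss mouth x -8, z 51.
- raw_head: on the counter at the start: aluminium engine head, 108x80x42 mm, 0.5 kg. Origin: main flange's centre on the underside (gasket face); z out of the fins. Flange 12 thick: x -42..42, y -40..40, then a narrow tongue to x 66, y -22..22. Fin block x -36..36, y -30..30, z 12..42: grasp it across y, fingertips at z 15 or higher. Plug boss mouth x -8, z 51.
- tray: shallow sheet-steel tray, fixed, 140 (x) x 180 (y) mm outside, 134 x 174 mm inside, walls 15 mm high, floor 3 mm thick. Origin: centre of its underside; z up.
- clamp (a joint): hold-down arm's angle, rad: 0 = down, rubber foot on the fins of a seated head; 1.57 = square out of the nest. Starts open at 1.7 to 2.2 (nearly upright), stops at 2.3. Arm 65 mm long, 18 wide, 10 thick; stiff, stays where it is left; 4 N at its end move it.
- clamp_hinge (a point): centre of the hold-down arm's hinge (axis along the nest's y), at x +90, z +50 mm in the nest's frame, in a clevis 61 mm high, 50 mm wide, at x 79..104
- clamp_tip (a point): where to push the hold-down arm: on its outer face, behind the rubber foot, 56 mm along the arm from the hinge and 13 mm off the hinge axis; a screw head stands 5 mm proud here. The outer face looks up when the arm is down, away from the pocket when it is open.
- brake_cleaner: bystander: green aerosol can standing upright, 58 mm wide, 211 mm high; origin at the centre of its base
- carburettor: bystander: small carburettor, 69 x 78 x 74 mm; origin at the centre of its base
- part_box_a: bystander: white cardboard part box, 122 x 76 x 51 mm; origin at the centre of its base
- trimmer_spool: bystander: spool of orange trimmer line lying flat, 90 mm wide, 36 mm high; origin at the centre of its base

How it is judged:
By the outcome, as a careful person would: the job done as asked, in the order asked, and still so for the second after the job is handed in, with the robot touching nothing.
It also fails if it takes over 64 s, if anything falls off the work surface, if the arm or the gripper's body presses on something with over 40 N, if the wrist force passes 120 N, or if a joint passes its speed limit or range.

## Robot

A 7-joint arm with a two-finger parallel gripper is mounted at the origin on a cart in front of the work surface, level with it; the furniture and walls round the work are solid. World frame = base frame: x ahead of the robot, y to its left, z up, the work surface at z = 0. Lengths are in mm, angles in rad, forces in N, time in s.
With the tool pointing down it reaches from about 400 to 875 mm from the base axis. Payload 4.4 kg.
Tool frame: the origin (TCP) lies at the very end of the fingers, on their centre line; the grasp point (between the pads) lies 19 mm behind it; y points along the fingers, z is the direction in which the jaws open and shut, and the axes are right-handed (so a half turn about y gives the same grasp; the last joint's range is limited). The gripper opens to 85 mm and grips with 20 to 120 N. Pads are 22 mm wide; open, the fingers measure 114 mm over their backs; the gripper's body (76 mm by 85 mm) begins 54 mm behind the grasp point. The pads swing forward as they close: fully open they stand 13 mm farther back than shut.
Start: joints at [1.062, 0.628, 0.038, 1.517, -0.027, 0.996, -0.02], TCP at [278.534, -587.313, 231.313] pointing down, gripper open.
Joint ranges: [-3.06, 3.06], [-0.37, 2.12], [-1.25, 1.32], [0.18, 2.47], [-1.1, 4.24], [0.23, 1.98], [-2.94, 2.94]. Speed limits (rad/s): [2.57, 2.57, 3.14, 3.14, 3.14, 3.14, 3.14].

## Interface

Orientations are given as [roll, pitch, yaw] about the fixed x, y, z axes, in that order (R = Rz(yaw) Ry(pitch) Rx(roll)).
In Python, from cell import * gives the robot as it stands.
- The arm moves only by the tool apply_moves, never from a script. Its argument "targets" is a list of rows, each a list of 6 numbers: the shift along the tool's x, y, z in units of 40 mm (1.0 is 40 mm), then the turn, a rotation vector about the tool's x, y, z in units of 8 degrees (1.0 is 8 degrees). A call has 1 to 12 rows; each row shifts and turns the commanded pose from where the row before left it, along the tool's axes as they then stand; what a row does not reach is not made up. A row lasts 1/8 s, in which the tool goes at most 62.5 mm and 10.7 degrees, less where a joint would pass 70% of its speed; a pose out of reach is approached as far as the arm can. A call is refused whole if a number of a shift passes 1 or a number of a turn 1, either way. A call with a gripper value outside its range is refused whole. "jaw" is the gripper command: -1 is shut, 1 is fully open, values between are in proportion, set as the call begins (left out, the last holds). The fingers move at their own pace and stop on an object; the grip force is fixed at half the most. Time passes only in rows, so rows that do not move let the fingers close. It gives the time, the measured TCP pose, the force and the opening at its end, in the units of the state.
- read_state(): the state, without advancing time (a new reading comes with each control period).
- get_image(name): name is "scene" or "top" or "wrist"; returns the picture (480x640x3 uint8, red, green, blue); there is no depth.
- calibration(name): a dict with "fx", "fy", "cx", "cy" (pixels), "k1" (the pictures are not rectified: a ray, as slopes to the right and down, at radius r is drawn at 1 + k1 r^2 times it, then the intrinsics apply), "world_from_camera" (4x4, takes a point from camera to world coordinates). Camera axes: x right, y down, z forward; pixel columns grow to the right and rows downward; lengths in mm; the calibration is good to about 2 mm. A picture is of the moment at which its call begins: read the wrist's pose just before it. calibration takes no time and is no camera call; for the wrist camera it gives the pose at the moment of the call.
- finish_job(): hands the job in, once; it reports no verdict.
The state is a dict: "clock": time; "qpos": joint angles; "qd": joint speeds; "tau": joint torques, N m; "eef_pos": TCP position; "tool_rot": TCP orientation; "force": force on the tool from outside, world axes, zero at the start; "torque": the same for the moment, N m; "width": finger opening in mm.
Only numpy, scipy, OpenCV 4.12 (cv2) and the standard library are available. Lean on these libraries where they do the work, as an engineer would, in place of code of your own. Each camera call takes 0.05 s, during which the arm holds its last target. There are 200 camera calls.

## Working session

There is one attempt and no reset: what is moved stays moved. The work goes in short steps, Python scripts to look and compute and a tool call to move; the robot and the scene stay as the last step left them, time stands still between calls to the robot, and variables do not carry over. Pictures are saved under pics/ and viewed, about 8 in all and at most 12, crops included, and the job is handed in when it is done.

Besides the shell and the picture viewer there is one more tool, called after ">>>" in YAML: its name, and indented under it one key for each argument. apply_moves: Moves the arm, as the interface text tells. Its arguments: {"type":"object","properties":{"targets":{"type":"array"},"jaw":{"type":"number"}},"required":["targets"]}

```bash
ls; mkdir -p pics; python3 - <<'E'
from cell import *
import cv2,numpy as np
s=read_state();print(s)
for n in("scene","top"):
    c=calibration(n);print(n,{k:np.round(v,3).tolist() for k,v in c.items()})
    cv2.imwrite(f"pics/{n}0.png",get_image(n)[:,:,::-1])
c=calibration("wrist");print({k:np.round(v,3).tolist() for k,v in c.items()})
E
```

```text
pics
{'clock': 0.0, 'qpos': array([ 1.06220573,  0.62933261,  0.0384782 ,  1.51838256, -0.02700105,
        0.99628246, -0.0200032 ]), 'qd': array([-3.01918705e-04,  1.10760758e-03, -5.61063232e-05,  1.38686915e-03,
        3.00812626e-04, -1.13023423e-03,  7.76359690e-04]), 'tau': array([ 2.48869592e-04, -5.63411880e+01,  1.22626193e+00, -1.93443114e+01,
        1.10197012e-02,  1.05005069e-02,  6.85685407e-06]), 'eef_pos': array([ 278.23948336, -586.74468928,  230.39384958]), 'tool_rot': array([-1.57268177e+00, -4.48653881e-05, -2.69883544e+00]), 'force': array([-0.08651129,  0.17419308,  0.24959548]), 'torque': array([ 0.03306285,  0.0410769 , -0.03968074]), 'width': 85.46631230036218}
scene {'fx': 433.099, 'fy': 433.099, 'cx': 317.848, 'cy': 236.798, 'k1': 0.004, 'world_from_camera': [[0.817, -0.299, 0.493, 110.621], [-0.576, -0.398, 0.714, -526.664], [-0.018, -0.868, -0.497, 527.551], [0.0, 0.0, 0.0, 1.0]]}
top {'fx': 480.951, 'fy': 480.951, 'cx': 312.374, 'cy': 238.376, 'k1': -0.061, 'world_from_camera': [[0.008, -0.993, 0.114, 405.164], [-1.0, -0.007, 0.011, 88.885], [-0.01, -0.114, -0.993, 1235.244], [0.0, 0.0, 0.0, 1.0]]}
{'fx': 393.033, 'fy': 393.033, 'cx': 321.343, 'cy': 243.314, 'k1': 0.009, 'world_from_camera': [[0.429, -0.865, -0.262, 345.229], [-0.904, -0.411, -0.122, -555.284], [-0.002, 0.289, -0.957, 372.745], [0.0, 0.0, 0.0, 1.0]]}
```

View pics/scene0.png

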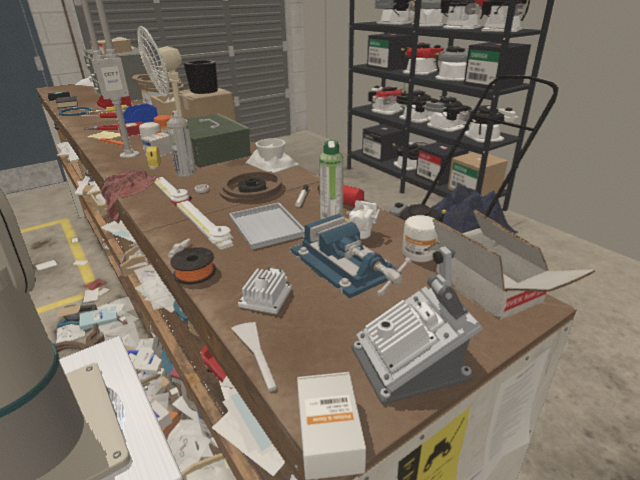

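View pics/top0.png

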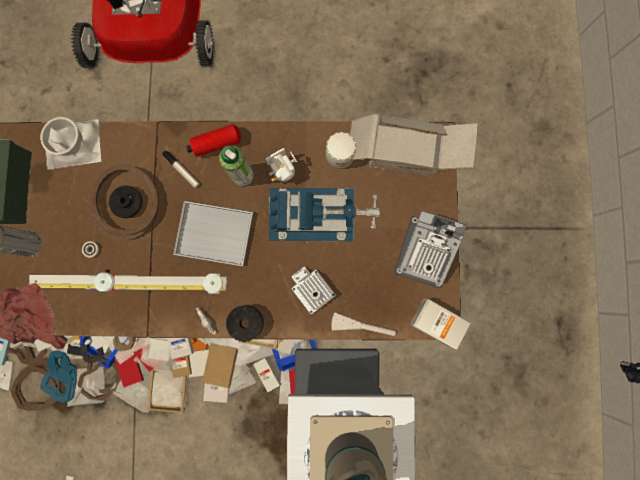

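The scene view shows the fixture at about (420,340), the raw head at (265,290) and the tray at (265,225). In the top view they are at (430,250), (313,290) and (213,233). I'll zoom in on these for features.

```bash
cat > h.py <<'E'
from cell import *
import cv2,numpy as np
from scipy.spatial.transform import Rotation as R
def ray(c,px):
    p=(np.array(px,float)-[c['cx'],c['cy']])/c['fx']; q=p.copy()
    for _ in range(20): q=p/(1+c['k1']*(q@q))
    T=np.array(c['world_from_camera']); return T[:3,3],T[:3,:3]@np.r_[q,1]
def onz(c,px,z):
    o,d=ray(c,px); return o+d*(z-o[2])/d[2]
def proj(c,P):
    T=np.array(c['world_from_camera']); p=(np.atleast_2d(P)-T[:3,3])@T[:3,:3]
    q=p[:,:2]/p[:,2:]; q=q*(1+c['k1']*(q**2).sum(1,keepdims=True))
    return q*c['fx']+[c['cx'],c['cy']]
def tri(c1,p1,c2,p2):
    A=[];b=[];
    for c,p in((c1,p1),(c2,p2)):
        o,d=ray(c,p); d=d/np.linalg.norm(d); M=np.eye(3)-np.outer(d,d); A.append(M); b.append(M@o)
    return np.linalg.lstsq(np.vstack(A),np.hstack(b),rcond=None)[0]
E
python3 - <<'E'
import cv2,numpy as np
t=cv2.imread('pics/top0.png');s=cv2.imread('pics/scene0.png')
f=lambda im,x,y,w,h,k:cv2.resize(im[y:y+h,x:x+w],None,fx=k,fy=k,interpolation=cv2.INTER_CUBIC)
a=f(t,390,205,80,90,5);b=f(t,280,255,75,75,4);c=f(t,165,190,100,80,4)
o=np.zeros((600,800,3),np.uint8);o[:450,:400]=a;o[:300,400:700]=b;o[300-0:300+300,400:800]=c[:300]
cv2.imwrite('pics/c1.png',o)
cv2.imwrite('pics/c2.png',f(s,345,235,145,165,3.6)[:600])
E
```

```text
(no output)
```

View pics/c1.png

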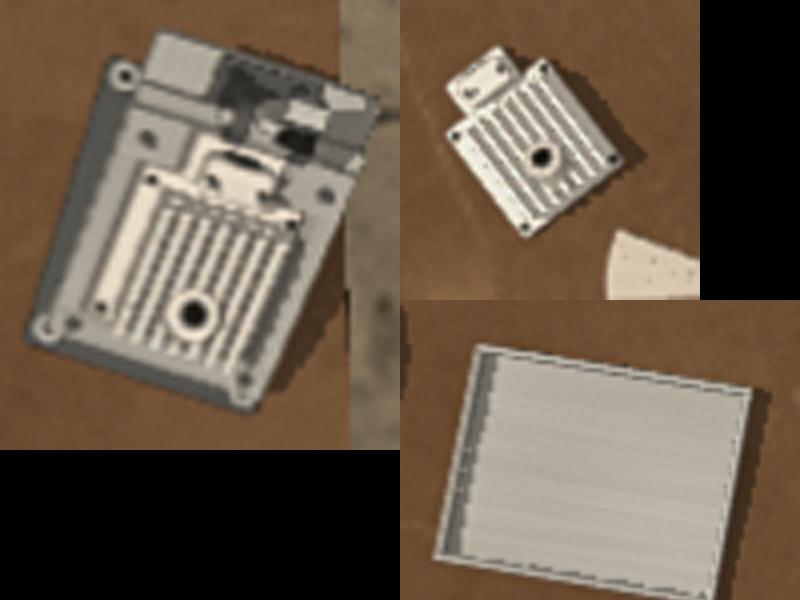

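View pics/c2.png

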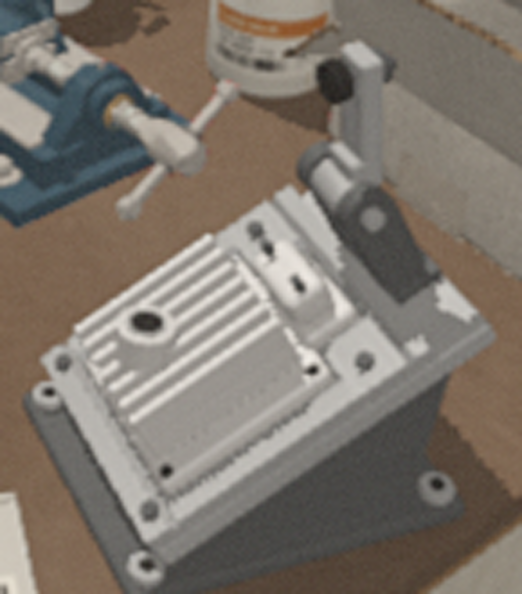

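Crop 1 gives the boss mouths, the corner holes and the tray corners. Crop 2 shows the finished head seated with the fins along the slope, and the hold-down arm standing nearly upright with its foot at (335,75).

```bash
python3 - <<'E'
from h import *
np.set_printoptions(precision=1,suppress=True)
t=calibration('top');s=calibration('scene')
A=lambda x,y:(390+x/5-.4,205+y/5-.4)
B=lambda x,y:(280+(x-400)/4-.4,255+y/4-.4)
C=lambda x,y:(165+(x-400)/4-.4,190+(y-300)/4-.4)
S=lambda x,y:(345+x/3.6-.4,235+y/3.6-.4)
m=onz(t,A(194,315),94.2);print('boss nest',m,'tri',tri(t,A(194,315),s,S(148,322)))
# base plate corner screws BL, TL, BR
print('screws',[onz(t,A(*p),12) for p in((47,327),(124,75),(246,390))],'scene',[onz(s,S(*p),12) for p in((48,395),(148,566),(437,487))])
# head flange holes z12 in nest (left TL, BL), right TR
print('flange holes tri',tri(t,A(151,180),s,S(0,0)) )
h=[onz(t,B(*p),12)for p in((543,68),(615,159),(525,228),(457,135))];h=np.array(h)
print('raw holes',h,'c',h.mean(0)); print('boss raw',onz(t,B(541,157),51))
v=(h[0]+h[3]-h[1]-h[2]);print('raw yaw',np.degrees(np.arctan2(v[1],v[0])))
v=(h[0]+h[1]-h[2]-h[3]);print('raw yaw via y',np.degrees(np.arctan2(v[1],v[0])), 'tongue',onz(t,B(482,77),12))
k=np.array([onz(t,C(*p),15)for p in((478,346),(751,390),(714,601),(435,557))]);print('tray',k,k.mean(0))
v=k[0]+k[3]-k[1]-k[2];print('tray y dir',np.degrees(np.arctan2(v[1],v[0])))
E
```

```text
boss nest [ 467.8 -175.1   94.2] tri [ 469.2 -176.3   94.1]
screws [array([ 465.8, -119. ,   12. ]), array([ 595.6, -160.3,   12. ]), array([ 434.4, -220. ,   12. ])] scene [array([ 467.5, -120.7,   12. ]), array([ 437.6, -220. ,   12. ]), array([ 566.5, -261.7,   12. ])]
flange holes tri [ 488.4 -109.3  218.8]
raw holes [[460.3  93.6  12. ]
 [403.2  47.7  12. ]
 [359.5 104.2  12. ]
 [417.5 147.8  12. ]] c [410.1  98.4  12. ]
boss raw [404.1  94.3  51. ]
raw yaw 37.837031456553255
raw yaw via y -51.98928683511717 tongue [454.3 132.3  12. ]
tray [[640.  435.6  15. ]
 [612.  257.   15. ]
 [475.9 277.6  15. ]
 [502.5 458.1  15. ]] [557.6 357.1  15. ]
tray y dir 81.3371551892587
```

```bash
cat >> h.py <<'E'
M=np.array([[-1,0,0],[0,0,-1],[0,-1,0]],float)
NEST=(R.from_euler('xyz',[0,-30,-17.4],degrees=True),np.array([499.4,-185.4,54.]))
RAW=(R.from_euler('z',37.9,degrees=True),np.array([410.1,98.4,0.]))
TRAY=(R.from_euler('z',81.3,degrees=True),np.array([557.6,357.1,3.]))
def tool(F,p): return F[0]*R.from_matrix(M), F[1]+F[0].apply(p)
def cur():
    s=read_state(); return R.from_euler('xyz',s['tool_rot']),np.array(s['eef_pos'])
def rows(a,b,n=None):
    (ra,pa),(rb,pb)=a,b; dv=(ra.inv()*rb).as_rotvec(degrees=True)
    if n is None: n=int(np.ceil(max(np.abs(pb-pa).max()/30,np.linalg.norm(pb-pa)/39,np.abs(dv).max()/7.5,1)))
    r,p=ra,pa; out=[]
    for i in range(1,n+1):
        u=i/n; tr=ra*R.from_rotvec(dv*u,degrees=True); tp=pa+(pb-pa)*u
        d=np.round(r.inv().apply(tp-p)/40,2); w=np.round((r.inv()*tr).as_rotvec(degrees=True)/8,2)
        p=p+r.apply(d*40); r=r*R.from_rotvec(w*8,degrees=True); out.append(list(map(float,np.r_[d,w])))
    print(n,'rows err',np.round(pb-p,1)); print(str(out).replace(' ','').replace('-0.0,','0,').replace('-0.0]','0]'))
    return r,p
def err(b):
    r,p=cur(); print('now',np.round(p,1),'err tool mm',np.round(r.inv().apply(b[1]-p),1),'deg',np.round((r.inv()*b[0]).as_rotvec(degrees=True),2))
E
python3 -c "
from h import *
rows(cur(),tool(NEST,[0,0,130]))"
```

```text
15 rows err [-0.1 -0.  -0.2]
[[-0.54,0.11,-0.52,0.09,0.35,0.24],[-0.51,0.12,-0.55,0.1,0.35,0.24],[-0.48,0.12,-0.57,0.09,0.34,0.24],[-0.45,0.14,-0.6,0.1,0.35,0.23],[-0.41,0.14,-0.62,0.09,0.35,0.24],[-0.38,0.14,-0.64,0.09,0.35,0.24],[-0.34,0.15,-0.66,0.1,0.34,0.24],[-0.3,0.15,-0.67,0.09,0.35,0.24],[-0.26,0.16,-0.7,0.1,0.35,0.24],[-0.23,0.15,-0.7,0.09,0.35,0.23],[-0.18,0.15,-0.72,0.09,0.35,0.24],[-0.15,0.14,-0.73,0.1,0.34,0.24],[-0.11,0.14,-0.74,0.09,0.35,0.24],[-0.06,0.13,-0.74,0.1,0.35,0.24],[-0.03,0.12,-0.75,0.09,0.35,0.24]]
```

>>> apply_moves:
  targets:
    - [-0.54,0.11,-0.52,0.09,0.35,0.24]
    - [-0.51,0.12,-0.55,0.1,0.35,0.24]
    - [-0.48,0.12,-0.57,0.09,0.34,0.24]
    - [-0.45,0.14,-0.6,0.1,0.35,0.23]
    - [-0.41,0.14,-0.62,0.09,0.35,0.24]
    - [-0.38,0.14,-0.64,0.09,0.35,0.24]
    - [-0.34,0.15,-0.66,0.1,0.34,0.24]
    - [-0.3,0.15,-0.67,0.09,0.35,0.24]
    - [-0.26,0.16,-0.7,0.1,0.35,0.24]
    - [-0.23,0.15,-0.7,0.09,0.35,0.23]
    - [-0.18,0.15,-0.72,0.09,0.35,0.24]
    - [-0.15,0.14,-0.73,0.1,0.34,0.24]
  jaw: 1

```text
clock: 1.6
eef_pos: [402.6, -264.3, 193.7]
tool_rot: [-1.546, 0.386, 3.023]
force: [12.0, 0.7, 3.0]
width: 85.3
```

>>> apply_moves:
  targets:
    - [-0.11,0.14,-0.74,0.09,0.35,0.24]
    - [-0.06,0.13,-0.74,0.1,0.35,0.24]
    - [-0.03,0.12,-0.75,0.09,0.35,0.24]
    - [0,0,0,0,0,0]
    - [0,0,0,0,0,0]

```text
clock: 2.22
eef_pos: [440.3, -190.4, 228.9]
tool_rot: [-1.592, 0.425, 2.862]
force: [-0.2, 0.4, 0.0]
width: 85.5
```

```bash
python3 - <<'E'
from h import *
err(tool(NEST,[0,0,130])); c=calibration('wrist'); im=get_image('wrist')[:,:,::-1].copy()
np.save('pics/wc.npy',c['world_from_camera'])
cv2.imwrite('pics/w1.png',im)
f=NEST
for n,P in dict(boss=[-8,0,51],f1=[36,30,42],f2=[-36,30,42],f3=[36,-30,42],f4=[-36,-30,42],t1=[66,22,12],t2=[66,-22,12],T1=[104,56,10],T2=[104,-56,10],T3=[-58,-56,10],T4=[-58,56,10]).items():
    print(n,np.round(proj(c,f[1]+f[0].apply(P))[0],0))
E
```

```text
now [ 440.3 -190.4  228.9] err tool mm [ 34.4  53.3 -21.6] deg [1.84 1.19 5.64]
boss [296. 276.]
f1 [256. 215.]
f2 [260. 301.]
f3 [338. 217.]
f4 [335. 303.]
t1 [272. 166.]
t2 [329. 167.]
T1 [225. 113.]
T2 [377. 116.]
T3 [363. 307.]
T4 [238. 303.]
```

View pics/w1.png

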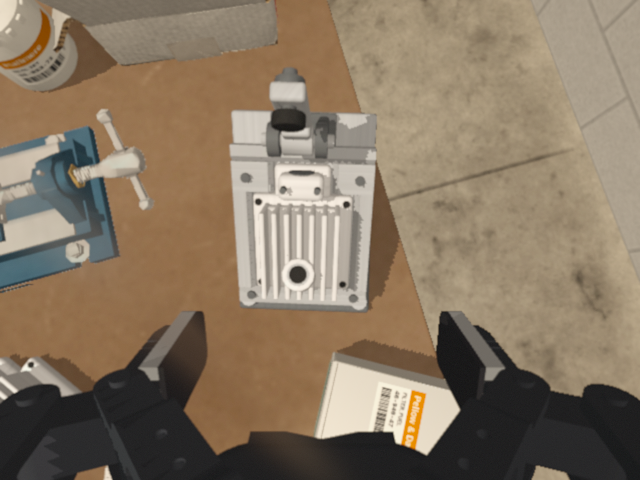

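The wrist picture puts the boss mouth at (297,275), against a predicted (296,276), and the table corners agree to about 4 px. The nest estimate is good, so I'm approaching.

```bash
python3 -c "
from h import *
a=rows(cur(),tool(NEST,[0,0,75]),6); rows(a,tool(NEST,[0,0,17]),4)"
```

```text
6 rows err [ 0.1 -0.1  0.1]
[[0.12,0.45,-0.09,0.04,0.02,0.12],[0.13,0.45,-0.09,0.03,0.02,0.12],[0.13,0.44,-0.09,0.04,0.03,0.11],[0.15,0.44,-0.09,0.04,0.02,0.12],[0.15,0.44,-0.09,0.04,0.02,0.12],[0.16,0.44,-0.1,0.03,0.02,0.12]]
4 rows err [ 0.  -0.1  0. ]
[[0,0.36,0.0,0.0,0.0,0],[0,0.36,0.0,0.0,0.0,0],[0,0.37,0.0,0.0,0.0,0],[0,0.36,0.0,0.0,0.0,0]]
```

>>> apply_moves:
  targets:
    - [0.12,0.45,-0.09,0.04,0.02,0.12]
    - [0.13,0.45,-0.09,0.03,0.02,0.12]
    - [0.13,0.44,-0.09,0.04,0.03,0.11]
    - [0.15,0.44,-0.09,0.04,0.02,0.12]
    - [0.15,0.44,-0.09,0.04,0.02,0.12]
    - [0.16,0.44,-0.1,0.03,0.02,0.12]
    - [0,0,0,0,0,0]
    - [0,0,0,0,0,0]

```text
clock: 3.28
eef_pos: [479.9, -185.7, 205.5]
tool_rot: [-1.585, 0.397, 2.842]
force: [-1.4, 0.3, -0.3]
width: 85.3
```

```bash
python3 - <<'E'
from h import *
err(tool(NEST,[0,0,75])); c=calibration('wrist'); im=get_image('wrist')[:,:,::-1].copy()
f=NEST
for P in ([-8,0,51],[36,30,42],[-36,30,42],[36,-30,42],[-36,-30,42],[66,22,12],[66,-22,12],[42,40,12],[42,-40,12]):
    cv2.circle(im,tuple(int(v) for v in np.round(proj(c,f[1]+f[0].apply(P))[0])),3,(0,0,255),1)
cv2.imwrite('pics/w2.png',im)
rows(cur(),tool(NEST,[0,0,17]),4)
E
```

```text
now [ 479.9 -185.7  205.5] err tool mm [50.9 72.5 -5.2] deg [0.93 0.15 7.28]
4 rows err [-0.2 -0.   0. ]
[[0.27,0.81,-0.03,0.03,0.0,0.23],[0.3,0.81,-0.03,0.03,0.01,0.22],[0.33,0.79,-0.03,0.03,0.0,0.23],[0.34,0.79,-0.04,0.03,0.01,0.23]]
```

View pics/w2.png

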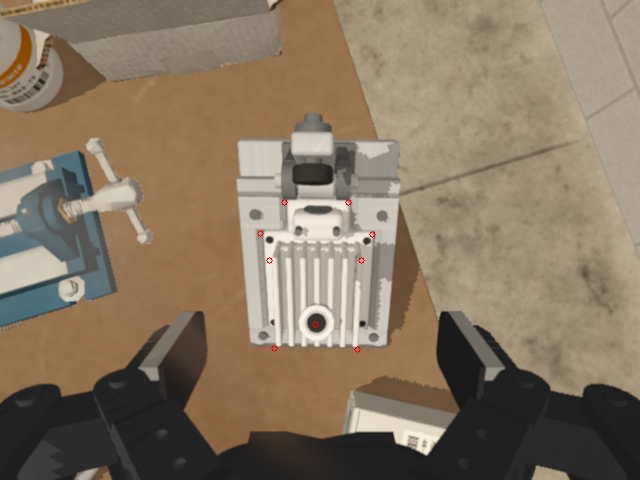

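```bash
python3 -c "
from h import *
s=read_state();print(np.round(s['qpos'],3),np.round(s['tau'],1),s['force'])"
```

```text
[ 0.003  0.38   0.443  2.286 -1.099  0.233 -0.436] [ -0.1 -33.4   3.3 -12.9  -0.4  -0.7  -0. ] [-0.51515238 -0.29393339  0.53712864]
```

```bash
cat > kin.py <<'E'
from h import *
J=[((0,0,156.43),np.pi),((0,5.375,-128.38),np.pi/2),((0,-210.38,-6.375),-np.pi/2),((0,6.375,-210.38),np.pi/2),((0,-208.43,-6.375),-np.pi/2),((0,.175,-105.93),np.pi/2),((0,-105.93,-.175),-np.pi/2),((0,0,-61.525),np.pi)]
def fk(q):
    T=np.eye(4)
    for i,(p,a) in enumerate(J):
        A=np.eye(4);A[:3,:3]=R.from_euler('x',a).as_matrix();A[:3,3]=p;T=T@A
        if i<7:
            B=np.eye(4);B[:3,:3]=R.from_euler('z',q[i]).as_matrix();T=T@B
    return T
E
python3 - <<'E'
from kin import *
np.set_printoptions(precision=3,suppress=True)
s=read_state()
for q,r,p in(([ 1.06220573,  0.62933261,  0.0384782 ,  1.51838256, -0.02700105,0.99628246, -0.0200032],[-1.57268177e+00, -4.48653881e-05, -2.69883544e+00],[ 278.23948336, -586.74468928,  230.39384958]),(s['qpos'],s['tool_rot'],s['eef_pos'])):
    T=fk(q);Rt=R.from_euler('xyz',r).as_matrix()
    print(T[:3,:3].T@Rt, T[:3,:3].T@(np.array(p)-T[:3,3]), T[:3,3],Rt)
import cell;print([x for x in dir(cell) if x[0]!='_'])
E
```

```text
[[ 0.  0. -1.]
 [-1. -0. -0.]
 [-0.  1.  0.]] [-137.931    3.29    55.812] [ 216.22  -463.617  286.466] [[-0.904 -0.001  0.428]
 [-0.428  0.002 -0.904]
 [ 0.    -1.    -0.002]]
[[ 0. -0. -1.]
 [-1. -0. -0.]
 [-0.  1. -0.]] [ -0.137 121.181 100.984] [ 335.45  -142.547  251.895] [[-0.881  0.373 -0.29 ]
 [ 0.273 -0.1   -0.957]
 [-0.386 -0.922 -0.013]]
['MotionError', 'calibration', 'finish_job', 'get_image', 'read_state']
```

```bash
cat >> kin.py <<'E'
def dirs(q):
    Rm=R.identity();o=[]
    for i,(p,a) in enumerate(J):
        Rm=Rm*R.from_euler('x',a)
        if i<7: Rm=Rm*R.from_euler('z',q[i])
        o.append(Rm.as_matrix())
    return o
def basis(q):
    d=dirs(q)  # base z, upper arm, forearm, hand
    return np.stack([[0,0,1.],-d[2][:,2],-d[4][:,2],d[7][:,2]],1),d[7]@np.array([[0,0,-1],[-1,0,0],[0,1,0]])
E
python3 - <<'E'
from kin import *
s=read_state();q0=[ 1.06220573,  0.62933261,  0.0384782 ,  1.51838256, -0.02700105,0.99628246, -0.0200032];p0=[ 278.23948336, -586.74468928,  230.39384958]
A=np.vstack([basis(q0)[0],basis(s['qpos'])[0]]);b=np.r_[p0,s['eef_pos']]
x=np.linalg.lstsq(A,b,rcond=None)[0];print(x,A@x-b)
E
```

```text
[435.30519593 496.44391926 424.31224699 364.04639213] [ 22.55732402  13.7930235   10.94706575   5.25579226  11.12376741
 -10.94706575]
```

```bash
python3 -c "
from h import *
D=(R.from_euler('z',-17.4,degrees=True),np.array([0,0,0.]))
r=tool(D,[0,0,0])[0]
a=rows(cur(),(r,np.array([500,-200,280.])),6); a=rows(a,(r,np.array([550,-100,280.])),4);  rows(a,(r*R.from_euler('y',40,degrees=True),np.array([500,50,330.])),6)"
```

```text
6 rows err [ 0.   0.2 -0.1]
[[-0.21,-0.25,0.03,0.02,0.01,-0.47],[-0.19,-0.26,0.03,0.02,0.01,-0.48],[-0.18,-0.27,0.03,0.01,0.0,-0.47],[-0.15,-0.29,0.02,0.02,0.01,-0.47],[-0.14,-0.29,0.03,0.02,0.01,-0.48],[-0.12,-0.31,0.04,0.02,0.01,-0.47]]
4 rows err [ 0.2  0.1 -0.1]
[[-0.11,0.0,-0.69,0,0,0],[-0.11,0.0,-0.69,0,0,0],[-0.11,0.0,-0.69,0,0,0],[-0.11,0.0,-0.69,0,0,0]]
6 rows err [ 0.   0.2 -0. ]
[[0.39,-0.21,-0.53,0,0.83,0],[0.44,-0.21,-0.49,0,0.84,0],[0.5,-0.2,-0.43,0,0.83,0],[0.54,-0.21,-0.37,0,0.83,0],[0.59,-0.21,-0.31,0,0.83,0],[0.61,-0.21,-0.23,0,0.84,0]]
```

>>> apply_moves:
  targets:
    - [-0.21,-0.25,0.03,0.02,0.01,-0.47]
    - [-0.19,-0.26,0.03,0.02,0.01,-0.48]
    - [-0.18,-0.27,0.03,0.01,0,-0.47]
    - [-0.15,-0.29,0.02,0.02,0.01,-0.47]
    - [-0.14,-0.29,0.03,0.02,0.01,-0.48]
    - [-0.12,-0.31,0.04,0.02,0.01,-0.47]
    - [0,0,0,0,0,0]

```text
clock: 4.2
eef_pos: [501.4, -200.9, 280.4]
tool_rot: [-1.57, 0.003, 2.838]
force: [-0.0, 1.0, 0.6]
width: 85.2
```

```bash
cat > log.py <<'E'
from h import *
import json
s=read_state();print(np.round(s['qpos'],3))
open('d.txt','a').write(json.dumps([list(s['qpos']),list(s['eef_pos'])])+'\n')
E
python3 log.py
```

```text
[-0.259  0.563  0.934  1.78  -0.514  1.061 -1.013]
```

>>> apply_moves:
  targets:
    - [-0.11,0,-0.69,0,0,0]
    - [-0.11,0,-0.69,0,0,0]
    - [-0.11,0,-0.69,0,0,0]
    - [-0.11,0,-0.69,0,0,0]
    - [0,0,0,0,0,0]

```text
clock: 4.82
eef_pos: [549.9, -97.3, 279.0]
tool_rot: [-1.572, -0.001, 2.842]
force: [-0.5, 0.1, -1.0]
width: 85.3
```

```bash
python3 log.py
```

```text
[-0.445  0.599  0.936  1.731 -0.539  1.092 -1.204]
```

>>> apply_moves:
  targets:
    - [0.39,-0.21,-0.53,0,0.83,0]
    - [0.44,-0.21,-0.49,0,0.84,0]
    - [0.5,-0.2,-0.43,0,0.83,0]
    - [0.54,-0.21,-0.37,0,0.83,0]
    - [0.59,-0.21,-0.31,0,0.83,0]
    - [0.61,-0.21,-0.23,0,0.84,0]
    - [0,0,0,0,0,0]

```text
clock: 5.7
eef_pos: [499.3, 50.6, 329.7]
tool_rot: [-1.571, -0.001, 2.142]
force: [0.2, -0.6, -0.5]
width: 85.4
```

```bash
python3 log.py; python3 - <<'E'
from kin import *
import json
np.set_printoptions(precision=2,suppress=True)
D=[json.loads(l) for l in open('d.txt')]+[[[ 1.06220573,  0.62933261,  0.0384782 ,  1.51838256, -0.02700105,0.99628246, -0.0200032],[ 278.23948336, -586.74468928,  230.39384958]],[[0.003,0.38,0.443,2.286,-1.099,0.233,-0.436],[479.9,-185.7,205.5]]]
A=[];b=[]
for q,p in D:
    d=dirs(q);B=basis(q)[0]
    A.append(np.c_[B,d[1][:,2],d[3][:,2],d[5][:,2],np.array([[1,0],[0,1],[0,0]])]);b.append(p)
A=np.vstack(A);b=np.hstack(b)
for k in(4,7,9):
    x=np.linalg.lstsq(A[:,:k],b,rcond=None)[0];print(x,'res',A[:,:k]@x-b)
E
```

```text
[-0.932  0.573  1.26   1.801 -0.585  1.21  -2.068]
[393.17 522.8  406.33 358.02] res [ 0.58  2.47 -0.56 -0.75  1.91  0.33  2.79 -6.16  1.43 23.39 13.73  5.94
  6.1  17.1  -7.14]
[335.88 559.03 382.33 349.35 -11.41 -15.86  -0.67] res [-0.02  0.   -0.08 -0.02 -0.01 -0.08 -0.02 -0.06 -0.08  0.15 -0.05  0.06
 -0.06 -0.09  0.18]
[336.27 559.06 382.63 349.68 -11.34 -16.1   -0.75  -0.04   0.38] res [-0.07  0.02 -0.03  0.01  0.02 -0.02  0.06 -0.03  0.02  0.01 -0.02 -0.02
 -0.01  0.    0.05]
```

```bash
cat >> kin.py <<'E'
X=np.array([335.88,559.03,382.33,349.35,-11.41,-15.86,-0.67])
LO=np.array([-3.06,-.37,-1.25,.18,-1.1,.23,-2.94]);HI=np.array([3.06,2.12,1.32,2.47,4.24,1.98,2.94])
def pose(q):
    d=dirs(q);B,Rt=basis(q); return Rt,np.c_[B,d[1][:,2],d[3][:,2],d[5][:,2]]@X
from scipy.optimize import least_squares
def ik(T,q0,m=.03,w=0):
    Rt=T[0].as_matrix()
    def f(q):
        r,p=pose(q); e=R.from_matrix(Rt.T@r).as_rotvec()*300
        return np.r_[e,p-T[1],w*(q-q0)]
    s=least_squares(f,np.clip(q0,LO+m+.01,HI-m-.01),bounds=(LO+m,HI-m),max_nfev=60); return s.x,np.abs(s.fun[:6]).max()
def flip(T): return T[0]*R.from_euler('y',np.pi),T[1]
E
python3 - <<'E'
from kin import *
np.set_printoptions(precision=2,suppress=True)
rng=np.random.default_rng(0)
for n,T in(('nest17',tool(NEST,[0,0,17])),('nest100',tool(NEST,[0,0,100])),('raw17',tool(RAW,[0,0,17])),('tray17',tool(TRAY,[0,0,17]))):
  for fl in(0,1):
    S=[]
    for k in range(40):
        q,e=ik(flip(T) if fl else T,rng.uniform(LO,HI))
        if e<.5: S.append(np.r_[min(np.minimum(q-LO,HI-q)),q])
    S=sorted(S,key=lambda s:-s[0]);print(n,fl,len(S));print(np.array(S[:4]))
E
```

```text
nest17 0 0
[]
nest17 1 0
[]
nest100 0 0
[]
nest100 1 0
[]
raw17 0 13
[[ 0.2   0.26  0.91 -0.86  2.27  1.35  0.66 -2.57]
 [ 0.2   0.25  0.9  -0.84  2.27  1.35  0.64 -2.56]
 [ 0.2   0.2   0.87 -0.75  2.27  1.32  0.57 -2.54]
 [ 0.19  0.15  0.84 -0.68  2.28  1.3   0.51 -2.51]]
raw17 1 15
[[ 0.2   0.27  0.93 -0.89  2.27  1.36  0.69  0.57]
 [ 0.2   0.27  0.92 -0.87  2.27  1.36  0.67  0.57]
 [ 0.19  0.1   0.82 -0.6   2.28  1.27  0.45  0.66]
 [ 0.19  0.1   0.82 -0.6   2.28  1.27  0.44  0.66]]
tray17 0 24
[[ 0.57 -0.27  0.99 -0.62  1.61  0.75  0.8  -1.37]
 [ 0.56 -0.27  0.98 -0.6   1.61  0.73  0.79 -1.35]
 [ 0.55 -0.28  0.98 -0.59  1.61  0.71  0.78 -1.34]
 [ 0.54 -0.3   0.97 -0.56  1.61  0.68  0.77 -1.32]]
tray17 1 17
[[ 0.55 -0.28  0.98 -0.59  1.61  0.72  0.78  1.8 ]
 [ 0.55 -0.28  0.98 -0.59  1.61  0.71  0.78  1.8 ]
 [ 0.55 -0.29  0.98 -0.58  1.61  0.7   0.78  1.81]
 [ 0.53 -0.22  1.02 -0.72  1.6   0.84  0.86  1.71]]
```

```bash
cat >> kin.py <<'E'
def tl(F,p,phi,fl=1):
    "phi>0: gripper body leans to head +x"
    T=(F[0]*R.from_euler('y',phi,degrees=True)*R.from_matrix(M),F[1]+F[0].apply(p)); return flip(T) if fl else T
E
python3 - <<'E'
from kin import *
np.set_printoptions(precision=2,suppress=True)
rng=np.random.default_rng(0)
for phi in(10,15,20,25,30):
 for z in (20,90):
  for fl in(0,1):
    S=[]
    for k in range(25):
        q,e=ik(tl(NEST,[-5,0,z],phi,fl),rng.uniform(LO,HI))
        if e<.5: S.append(np.r_[min(np.minimum(q-LO,HI-q)),q])
    S=sorted(S,key=lambda s:-s[0]);print(phi,z,fl,len(S));
    if S:print(np.array(S[:2]))
E
```

```text
10 20 0 8
[[ 0.14  0.66  0.71 -0.52  2.33  2.09  0.39  2.65]
 [ 0.13 -0.02  0.73  0.49  2.34  4.09  0.39  0.6 ]]
10 20 1 14
[[ 0.15  0.82  0.79 -0.78  2.32  1.92  0.55 -0.29]
 [ 0.14  0.69  0.72 -0.57  2.33  2.06  0.41 -0.45]]
10 90 0 7
[[ 0.05  0.67  0.54 -0.52  2.38  1.84  0.28  2.87]
 [ 0.03  0.71  0.55 -0.57  2.38  1.81  0.31  2.91]]
10 90 1 15
[[ 0.1   1.02  0.72 -1.08  2.37  1.64  0.66 -0.07]
 [ 0.1   1.01  0.72 -1.07  2.37  1.65  0.66 -0.07]]
15 20 0 0
15 20 1 13
[[ 0.23  0.93  0.86 -0.97  2.24  1.6   0.68  0.04]
 [ 0.23  0.9   0.84 -0.92  2.24  1.6   0.64  0.04]]
15 90 0 9
[[ 0.09  0.72  0.55 -0.59  2.3   1.28  0.32 -2.85]
 [ 0.07  0.75  0.56 -0.63  2.3   1.29  0.35 -2.87]]
15 90 1 9
[[ 0.18  0.95  0.67 -0.96  2.29  1.38  0.57  0.19]
 [ 0.17  0.85  0.6  -0.79  2.3   1.34  0.45  0.22]]
20 20 0 7
[[ 0.08  0.6   0.69 -0.43  2.17  1.1   0.31 -2.65]
 [ 0.07  0.59  0.69 -0.42  2.17  1.09  0.3  -2.64]]
20 20 1 10
[[ 0.19  0.71  0.73 -0.6   2.17  1.23  0.42  0.38]
 [ 0.1   0.62  0.7  -0.47  2.17  1.13  0.33  0.46]]
20 90 0 17
[[ 0.25  0.81  0.6  -0.73  2.22  1.02  0.48 -2.59]
 [ 0.2 
[... 369 characters left out ...]
03  0.57  0.58]]
25 90 0 12
[[ 0.33  0.83  0.64 -0.78  2.14  0.85  0.6  -2.43]
 [ 0.33  0.8   0.62 -0.73  2.14  0.81  0.58 -2.39]]
25 90 1 16
[[ 0.33  0.85  0.65 -0.81  2.14  0.88  0.62  0.69]
 [ 0.33  0.85  0.65 -0.81  2.14  0.88  0.62  0.69]]
30 20 0 10
[[ 0.45  0.81  0.83 -0.8   2.    0.92  0.72 -2.45]
 [ 0.4   0.72  0.78 -0.64  2.    0.79  0.63 -2.33]]
30 20 1 13
[[ 0.46  0.78  0.81 -0.75  2.    0.89  0.69  0.72]
 [ 0.46  0.78  0.81 -0.74  2.    0.88  0.69  0.73]]
30 90 0 11
[[ 0.41  0.83  0.67 -0.8   2.06  0.74  0.72 -2.32]
 [ 0.41  0.72  0.62 -0.62  2.06  0.6   0.64 -2.18]]
30 90 1 12
[[ 0.41  0.72  0.62 -0.62  2.06  0.6   0.64  0.96]
 [ 0.39  0.68  0.61 -0.55  2.06  0.54  0.62  1.02]]
```

```bash
cat >> kin.py <<'E'
def sim(q,T,n):
    r,p=pose(q); r=R.from_matrix(r); dv=(r.inv()*T[0]).as_rotvec(); return simv(q,T,n,dv)
def simv(q,T,n,dv):
    r,p=pose(q); r=R.from_matrix(r);worst=0;vm=0
    for i in range(1,n+1):
        u=i/n; q2,e=ik((r*R.from_rotvec(dv*u),p+(T[1]-p)*u),q,m=.0,w=3.); worst=max(worst,e);vm=max(vm,np.abs(q2-q).max()); q=q2
    print(np.round(q,2),'err %.1f maxstep %.2f'%(worst,vm),'margin %.2f'%min(np.minimum(q-LO,HI-q))); return q
E
python3 - <<'E'
from kin import *
q=np.array([1.062,.629,.038,1.518,-.027,.996,-.02])
D=(R.from_euler('z',-17.4,degrees=True),np.zeros(3));rv=tool(D,[0,0,0])[0]
sim(q,(rv,np.array([500,-200,280.])),12)
q=read_state()['qpos'];r,p=pose(q);print('from now')
q=simv(q,(None,np.array([520,-100,300.])),28,np.array([0,np.radians(-220),0]))
print(np.degrees(R.from_matrix(pose(q)[0]).as_euler('xyz')))
q=sim(q,tl(NEST,[-5,0,90],20),10)
q=sim(q,tl(NEST,[-5,0,20],20),6)
q=sim(q,tl(NEST,[-5,0,90],20),6)
up=lambda F,z,phi:tl(F,[-5,0,z],phi)
q=sim(q,(tl(TRAY,[-5,0,0],20)[0],np.array([540,100,300.])),20)
q=sim(q,tl(TRAY,[-5,0,150],20),10)
q=sim(q,tl(TRAY,[-5,0,20],20),10)
q=sim(q,tl(TRAY,[-5,0,150],20),10)
q=sim(q,tl(RAW,[-5,0,150],20),20)
q=sim(q,tl(RAW,[-5,0,20],20),10)
q=sim(q,tl(RAW,[-5,0,150],20),10)
q=sim(q,tl(NEST,[-5,0,90],20),20)
q=sim(q,tl(NEST,[-5,0,20],20),6)
E
```

```text
[ 0.19  0.42  0.2   1.77 -0.1   0.96 -1.44] err 0.0 maxstep 0.13 margin 0.70
from now
[-0.    0.38  0.2   1.76 -0.09  1.    1.5 ] err 0.0 maxstep 0.13 margin 0.71
[-8.99585086e+01  9.72071003e-03 -1.73018464e+01]
[ 0.25  0.51  0.07  2.23 -0.16  0.23  1.73] err 0.0 maxstep 0.08 margin 0.00
[ 0.09  0.69  0.31  2.18 -1.03  0.23  2.59] err 0.4 maxstep 0.27 margin 0.00
[-0.05  0.56  0.5   2.24 -0.9   0.35  2.48] err 0.0 maxstep 0.03 margin 0.12
[-0.78  0.57  0.59  1.62  0.02  1.18  2.74] err 0.0 maxstep 0.08 margin 0.20
[-0.96  0.92  0.5   1.31 -0.14  1.22  2.46] err 0.0 maxstep 0.05 margin 0.48
[-0.95  1.07  0.46  1.36 -0.19  1.03  2.45] err 0.0 maxstep 0.02 margin 0.49
[-0.96  0.92  0.5   1.31 -0.14  1.22  2.46] err 0.0 maxstep 0.02 margin 0.48
[-0.8   0.7   0.67  1.97 -0.32  0.95  2.27] err 0.0 maxstep 0.04 margin 0.50
[-0.71  0.91  0.52  2.02 -0.46  0.69  2.35] err 0.0 maxstep 0.03 margin 0.45
[-0.8   0.7   0.67  1.97 -0.32  0.95  2.27] err 0.0 maxstep 0.03 margin 0.50
[-0.05  0.56  0.52  2.24 -0.91  0.35  2.49] err 0.0 maxstep 0.06 margin 0.12
[ 0.09  0.69  0.32  2.18 -1.05  0.23  2.6 ] err 0.0 maxstep 0.03 margin 0.00
```

```bash
python3 - <<'E'
from kin import *
import json
D=[json.loads(l)[0] for l in open('d.txt')]
for w in(.3,3,20):
  for a,b in((0,1),(1,2)):
    T=pose(D[b]); print(w,np.round(D[b],2)); sim(np.array(D[a]),(R.from_matrix(T[0]),T[1]),20)
E
```

```text
0.3 [-0.44  0.6   0.94  1.73 -0.54  1.09 -1.2 ]
[-0.44  0.6   0.94  1.73 -0.54  1.09 -1.2 ] err 0.0 maxstep 0.01 margin 0.38
0.3 [-0.93  0.57  1.26  1.8  -0.58  1.21 -2.07]
[-0.94  0.59  1.28  1.8  -0.6   1.22 -2.05] err 0.0 maxstep 0.04 margin 0.04
3 [-0.44  0.6   0.94  1.73 -0.54  1.09 -1.2 ]
[-0.44  0.6   0.94  1.73 -0.54  1.09 -1.2 ] err 0.0 maxstep 0.01 margin 0.38
3 [-0.93  0.57  1.26  1.8  -0.58  1.21 -2.07]
[-0.94  0.59  1.28  1.8  -0.6   1.22 -2.05] err 0.0 maxstep 0.04 margin 0.04
20 [-0.44  0.6   0.94  1.73 -0.54  1.09 -1.2 ]
[-0.44  0.6   0.94  1.73 -0.54  1.09 -1.2 ] err 0.0 maxstep 0.01 margin 0.38
20 [-0.93  0.57  1.26  1.8  -0.58  1.21 -2.07]
[-0.94  0.59  1.28  1.8  -0.6   1.22 -2.05] err 0.0 maxstep 0.04 margin 0.04
```

```bash
cat >> kin.py <<'E'
RX=[R.from_euler('x',a).as_matrix() for _,a in J]
C6=np.array([[0,0,-1],[-1,0,0],[0,1,0.]])
def fj(q):
    Rm=np.eye(3);d=[];
    for i in range(8):
        Rm=Rm@RX[i]
        if i<7:
            c,s=np.cos(q[i]),np.sin(q[i]); Rm=Rm@np.array([[c,-s,0],[s,c,0],[0,0,1]])
        d.append(Rm)
    o1=np.array([0,0,X[0]]); e=o1+X[4]*d[1][:,2]-X[1]*d[2][:,2]; el=e+X[5]*d[3][:,2]
    w=el-X[2]*d[4][:,2]+X[6]*d[5][:,2]; p=w+X[3]*d[7][:,2]
    org=[o1,o1,o1,e,el,w,w]; Jm=np.empty((6,7))
    for i in range(7):
        a=d[i][:,2]; Jm[:3,i]=np.cross(a,p-org[i]); Jm[3:,i]=a*300
    return d[7]@C6,p,Jm
def fsim(q,T,n=None,dv=None,sub=1):
    r0,p0,_=fj(q)
    if dv is None: dv=R.from_matrix(r0.T@T[0].as_matrix()).as_rotvec()
    if n is None: n=int(max(np.linalg.norm(T[1]-p0)/38,np.abs(np.degrees(dv)).max()/7.5,1))+1
    mg=9;vm=0
    for i in range(1,n+1):
        u=i/n;rt=r0@R.from_rotvec(dv*u).as_matrix();pt=p0+(T[1]-p0)*u;qa=q
        for _ in range(3):
            r,p,Jm=fj(q); e=np.r_[pt-p,R.from_matrix(rt@r.T).as_rotvec()*300]; q=q+np.linalg.pinv(Jm)@e
        mg=min(mg,np.minimum(q-LO,HI-q).min());vm=max(vm,np.abs(q-qa).max())
        if mg<.02: return q,mg,vm
    return q,mg,vm
E
cat > search.py <<'E'
from kin import *
import time
np.set_printoptions(precision=2,suppress=True)
q0=read_state()['qpos']
q1,m,_=fsim(q0,(None,np.array([520,-100,300.])),28,np.array([0,np.radians(-220),0]));print(q1,m)
rng=np.random.default_rng(1);t=time.time();best=[]
B=tl(NEST,[0,0,0],30)[0]
while time.time()-t<150:
    W=[(B*R.from_euler('yxz',[rng.uniform(-60,60),rng.uniform(-35,35),rng.uniform(-35,35)],degrees=True),np.array([rng.uniform(430,680),rng.uniform(-450,100),rng.uniform(300,420)])) for _ in range(2)]
    q=q1;M0=9
    for T in W+[tl(NEST,[-8,0,120],20),tl(NEST,[-8,0,20],20)]:
        q,m,v=fsim(q,T);M0=min(M0,m)
        if M0<.06:break
    else: best.append((np.minimum(q-LO,HI-q).min(),M0,q,W))
best.sort(key=lambda b:-min(b[0],b[1]+.05));print(len(best))
for b in best[:3]: print(b[:3],[(np.round(w[1]),np.round(w[0].as_rotvec(),3).tolist()) for w in b[3]])
E
python3 search.py
```

```text
[ 0.    0.38  0.19  1.76 -0.08  1.    1.49] 0.10388373273310991
0
```

```bash
cat > cyc.py <<'E'
from kin import *
np.set_printoptions(precision=2,suppress=True)
def chain(q,phi,x=-8,zt=21,v=1):
    U=np.array([0,0,1.]);M0=9
    def up(F,h):
        r,p=tl(F,[x,0,zt],phi); return r,p+U*h
    for n,T in(('nest up',tl(NEST,[x,0,zt+80],phi)),('nest',tl(NEST,[x,0,zt],phi)),('nest up',tl(NEST,[x,0,zt+80],phi)),('mid',(tl(TRAY,[x,0,0],phi)[0],np.array([560,100,300.]))),('tray up',up(TRAY,120)),('tray',up(TRAY,0)),('tray up',up(TRAY,120)),('raw up',up(RAW,120)),('raw',up(RAW,0)),('raw up',up(RAW,120)),('nest up',tl(NEST,[x,0,zt+80],phi)),('nest',tl(NEST,[x,0,zt],phi))):
        q,m,vm=fsim(q,T);M0=min(M0,m)
        if v:print(n,q,'%.2f %.2f'%(m,vm))
        if m<.02: break
    return M0
E
python3 - <<'E'
from cyc import *
q0=read_state()['qpos']
q1,m,_=fsim(q0,(None,np.array([520,-100,300.])),28,np.array([0,np.radians(-220),0]))
for phi in(22,25,28,30): print(phi); chain(q1,phi)
E
```

```text
22
nest up [ 0.23  0.49  0.1   2.21 -0.17  0.3   1.74] 0.07 0.13
nest [ 0.26  0.61  0.07  2.18 -0.18  0.22  1.75] -0.01 0.06
25
nest up [ 0.22  0.51  0.12  2.17 -0.16  0.39  1.73] 0.16 0.11
nest [ 0.25  0.67  0.08  2.11 -0.18  0.28  1.75] 0.05 0.06
nest up [ 0.22  0.51  0.12  2.17 -0.16  0.39  1.73] 0.08 0.06
mid [-0.38  0.57 -0.11  1.52  0.42  1.34  2.35] 0.23 0.08
tray up [-0.68  0.92 -0.15  1.24  0.38  1.36  2.05] 0.62 0.06
tray [-0.68  1.06 -0.13  1.28  0.41  1.19  2.  ] 0.66 0.05
tray up [-0.68  0.92 -0.15  1.24  0.38  1.36  2.05] 0.62 0.05
raw up [-0.38  0.66 -0.01  1.9   0.14  1.01  1.74] 0.57 0.10
raw [-0.39  0.86 -0.    1.94  0.17  0.76  1.7 ] 0.53 0.06
raw up [-0.38  0.66 -0.01  1.9   0.14  1.01  1.74] 0.53 0.06
nest up [ 0.22  0.51  0.11  2.17 -0.15  0.39  1.72] 0.16 0.10
nest [ 0.25  0.67  0.07  2.11 -0.17  0.28  1.74] 0.05 0.06
28
nest up [ 0.21  0.52  0.13  2.12 -0.15  0.47  1.72] 0.24 0.09
nest [ 0.24  0.69  0.1   2.06 -0.17  0.37  1.74] 0.14 0.06
nest up [ 0.21  0.52  0.14  2.12 -0.15  0.47  1.73] 0.17 0.06
mid [-0.4   0.59 -0.1   1.51  0.45  1.38  2.33] 0.32 0.09
tra
[... 508 characters left out ...]
14  2.09 -0.14  0.53  1.72] 0.30 0.08
nest [ 0.23  0.7   0.11  2.03 -0.17  0.43  1.73] 0.20 0.05
nest up [ 0.2   0.54  0.14  2.09 -0.15  0.53  1.72] 0.23 0.05
mid [-0.42  0.6  -0.1   1.5   0.47  1.41  2.31] 0.37 0.09
tray up [-0.7   0.97 -0.14  1.17  0.41  1.47  2.04] 0.51 0.07
tray [-0.71  1.11 -0.13  1.2   0.43  1.3   1.98] 0.56 0.04
tray up [-0.7   0.97 -0.14  1.17  0.41  1.47  2.04] 0.51 0.04
raw up [-0.39  0.71 -0.02  1.84  0.15  1.11  1.72] 0.56 0.10
raw [-0.4   0.91 -0.01  1.87  0.17  0.88  1.68] 0.60 0.06
raw up [-0.39  0.71 -0.02  1.84  0.15  1.11  1.72] 0.60 0.06
nest up [ 0.21  0.54  0.14  2.09 -0.14  0.53  1.71] 0.30 0.09
nest [ 0.23  0.7   0.1   2.03 -0.16  0.43  1.73] 0.20 0.05
```

```bash
python3 - <<'E'
from kin import *
np.set_printoptions(precision=1,suppress=True)
def py(c,px):
    o,d=ray(c,px); o=NEST[0].inv().apply(o-NEST[1]); d=NEST[0].inv().apply(d); return o-d*o[1]/d[1]
s=calibration('scene');print('scene foot',py(s,(437.6,255.4)),'arm end corner',py(s,(445.4,247)),'hinge',py(s,(345+373/3.6,235+218/3.6)))
for th in(1.7,1.8,1.9,2.0,2.1,2.2):
    d=np.array([-np.cos(th),0,np.sin(th)]);n=np.array([np.sin(th),0,np.cos(th)]);h=np.array([90,0,50])
    f=h+56*d-15*n; e=h+65*d
    print(th,f,e,'scene px foot',proj(s,NEST[1]+NEST[0].apply(f))[0],'end',proj(s,NEST[1]+NEST[0].apply(e))[0],'hinge',proj(s,NEST[1]+NEST[0].apply(h))[0])
E
```

```text
scene foot [110.3   0.  103.4] arm end corner [125.4   0.  108.1] hinge [96.8  0.  21. ]
1.7 [ 82.3   0.  107.5] [ 98.4   0.  114.5] scene px foot [420.3 265. ] end [427.9 255.2] hinge [438.5 286.6]
1.8 [ 88.1   0.  107.9] [104.8   0.  113.3] scene px foot [423.5 262.4] end [432.  253.1] hinge [438.5 286.6]
1.9 [ 93.9   0.  107.8] [111.    0.  111.5] scene px foot [426.9 260.1] end [436.1 251.3] hinge [438.5 286.6]
2.0 [ 99.7   0.  107.2] [117.    0.  109.1] scene px foot [430.5 258. ] end [440.2 250. ] hinge [438.5 286.6]
2.1 [105.3   0.  105.9] [122.8   0.  106.1] scene px foot [434.1 256.3] end [444.3 249. ] hinge [438.5 286.6]
2.2 [110.8   0.  104.1] [128.3   0.  102.6] scene px foot [437.8 254.8] end [448.3 248.4] hinge [438.5 286.6]
```

>>> apply_moves:
  targets:
    - [0,0,0,0,-1,0]
    - [0,0,0,0,-1,0]
    - [0,0,0,0,-1,0]
    - [0,0,0,0,-1,0]
    - [0,0,0,0,-1,0]
    - [0,0,0,0,-1,0]
    - [0,0,0,0,-1,0]
    - [0,0,0,0,-1,0]
    - [0,0,0,0,-1,0]
    - [0,0,0,0,-1,0]
    - [0,0,0,0,-1,0]
    - [0,0,0,0,-1,0]

```text
clock: 7.2
eef_pos: [499.7, 47.6, 329.7]
tool_rot: [-1.57, 0.0, -2.465]
force: [0.4, -0.3, -0.8]
width: 85.4
```

>>> apply_moves:
  targets:
    - [0,0,0,0,-1,0]
    - [0,0,0,0,-1,0]
    - [0,0,0,0,-1,0]
    - [0,0,0,0,-1,0]
    - [0,0,0,0,-1,0]
    - [0,0,0,0,-1,0]
    - [0,0,0,0,-1,0]
    - [0,0,0,0,-1,0]
    - [0,0,0,0,-1,0]
    - [0,0,0,0,-1,0]
    - [0,0,0,0,-1,0]
    - [0,0,0,0,-1,0]

```text
clock: 8.7
eef_pos: [499.7, 47.6, 329.7]
tool_rot: [-1.571, -0.001, -0.789]
force: [0.6, -0.3, -0.6]
width: 85.5
```

```bash
python3 - <<'E'
from cyc import *
q=read_state()['qpos'];print(q); chain(q,28)
a=rows(cur(),tl(NEST,[-8,0,101],28))
E
```

```text
[-0.41  0.32  0.35  1.79 -0.12  1.05  0.77]
nest up [ 0.2   0.52  0.15  2.12 -0.17  0.47  1.74] 0.24 0.13
nest [ 0.23  0.69  0.11  2.06 -0.2   0.37  1.76] 0.14 0.06
nest up [ 0.19  0.52  0.15  2.12 -0.17  0.47  1.75] 0.17 0.06
mid [-0.42  0.59 -0.08  1.51  0.44  1.38  2.34] 0.32 0.09
tray up [-0.7   0.95 -0.12  1.2   0.38  1.42  2.06] 0.56 0.06
tray [-0.71  1.09 -0.11  1.24  0.4   1.25  2.  ] 0.61 0.05
tray up [-0.7   0.95 -0.12  1.2   0.38  1.42  2.06] 0.56 0.05
raw up [-0.4   0.69  0.01  1.87  0.13  1.06  1.74] 0.60 0.10
raw [-0.41  0.89  0.01  1.9   0.15  0.83  1.71] 0.57 0.06
raw up [-0.4   0.69  0.01  1.87  0.14  1.06  1.74] 0.57 0.06
nest up [ 0.2   0.52  0.15  2.12 -0.16  0.47  1.74] 0.24 0.10
nest [ 0.23  0.69  0.11  2.06 -0.19  0.37  1.76] 0.14 0.06
8 rows err [ 0.1 -0.1  0.1]
[[0.36,0.6,-0.6,0.01,-0.43,-0.03],[0.31,0.6,-0.62,0.01,-0.44,-0.03],[0.28,0.6,-0.63,0.0,-0.43,-0.03],[0.24,0.61,-0.66,0.01,-0.44,-0.03],[0.19,0.6,-0.66,0.01,-0.43,-0.03],[0.15,0.6,-0.68,0.01,-0.44,-0.03],[0.1,0.61,-0.69,0.0,-0.43,-0.03],[0.06,0.6,-0.69,0.01,-0.43,-0.03]]
```

>>> apply_moves:
  targets:
    - [0.36,0.6,-0.6,0.01,-0.43,-0.03]
    - [0.31,0.6,-0.62,0.01,-0.44,-0.03]
    - [0.28,0.6,-0.63,0,-0.43,-0.03]
    - [0.24,0.61,-0.66,0.01,-0.44,-0.03]
    - [0.19,0.6,-0.66,0.01,-0.43,-0.03]
    - [0.15,0.6,-0.68,0.01,-0.44,-0.03]
    - [0.1,0.61,-0.69,0,-0.43,-0.03]
    - [0.06,0.6,-0.69,0.01,-0.43,-0.03]
    - [0,0,0,0,0,0]

```text
clock: 9.82
eef_pos: [440.8, -169.0, 136.4]
tool_rot: [-1.572, -0.031, -0.314]
force: [-0.3, -0.1, -0.2]
width: 85.0
```

```bash
python3 - <<'E'
from kin import *
err(tl(NEST,[-8,0,101],28)); print(np.round(read_state()['qpos'],2)); c=calibration('wrist'); im=get_image('wrist')[:,:,::-1].copy()
f=NEST
for P in ([-8,0,51],[36,30,42],[-36,30,42],[36,-30,42],[-36,-30,42],[66,22,12],[66,-22,12],[-42,40,12],[-42,-40,12],[-58,56,10],[-58,-56,10]):
    cv2.circle(im,tuple(int(v) for v in np.round(proj(c,f[1]+f[0].apply(P))[0])),3,(0,0,255),1)
cv2.imwrite('pics/w3.png',im)
rows(cur(),tl(NEST,[-8,0,21],28),8)
E
```

```text
now [ 440.8 -169.   136.4] err tool mm [ 3.4 -1.   1.9] deg [ 0.11 -0.56 -0.2 ]
[ 0.2   0.52  0.15  2.13 -0.17  0.47  1.74]
8 rows err [ 0.  -0.1 -0. ]
[[0.13,0.22,0.0,0.0,-0.01,0],[0.12,0.22,0.0,0.0,0,0],[0.13,0.22,0.0,0.0,-0.01,0],[0.12,0.22,0.0,0.0,-0.01,-0.01],[0.13,0.22,0.01,0.0,-0.01,0.0],[0.12,0.22,0,0.0,0,0.0],[0.13,0.22,0,0.01,-0.01,0],[0.12,0.22,0,0,-0.01,0]]
```

View pics/w3.png

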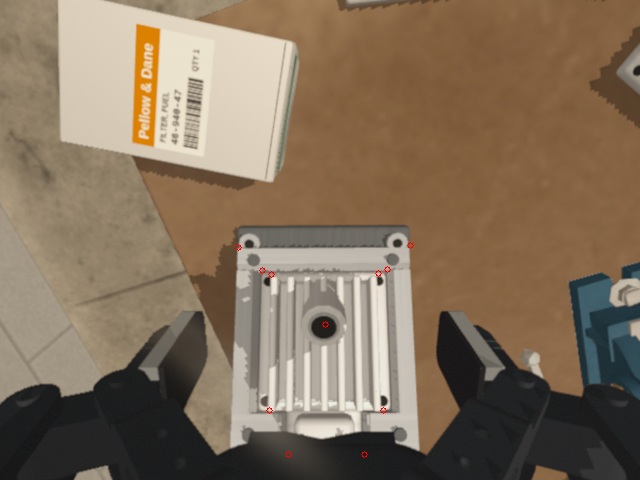

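The overlay lands on the boss and the flange corners within 1-2 px, so I'm descending and gripping.

>>> apply_moves:
  targets:
    - [0.13,0.22,0,0,-0.01,0]
    - [0.12,0.22,0,0,0,0]
    - [0.13,0.22,0,0,-0.01,0]
    - [0.12,0.22,0,0,-0.01,0]
    - [0.13,0.22,0.01,0,-0.01,0]
    - [0.12,0.22,0,0,0,0]
    - [0.13,0.22,0,0,-0.01,0]
    - [0.12,0.22,0,0,-0.01,0]
    - [0,0,0,0,0,0]
    - [0,0,0,0,0,0]

```text
clock: 11.12
eef_pos: [484.4, -178.0, 68.7]
tool_rot: [-1.571, -0.034, -0.3]
force: [-0.6, -1.1, -0.2]
width: 85.7
```

```bash
python3 - <<'E'
from kin import *
err(tl(NEST,[-8,0,21],28)); print(read_state()['force'])
E
```

```text
now [ 484.4 -178.    68.7] err tool mm [-1.   0.4 -2.6] deg [ 0.01  0.23 -0.04]
[-0.59286457 -1.11441414 -0.22608855]
```

>>> apply_moves:
  targets:
    - [0,0,-0.05,0,0,0]
    - [0,0,0,0,0,0]

```text
clock: 11.38
eef_pos: [484.0, -180.2, 69.0]
tool_rot: [-1.571, -0.035, -0.3]
force: [0.3, -0.8, -0.1]
width: 85.5
```

>>> apply_moves:
  targets:
    - [0,0,0,0,0,0]
    - [0,0,0,0,0,0]
    - [0,0,0,0,0,0]
    - [0,0,0,0,0,0]
    - [0,0,0,0,0,0]
  jaw: -1

```text
clock: 12.0
eef_pos: [483.8, -180.3, 69.1]
tool_rot: [-1.571, -0.035, -0.301]
force: [-1.6, -0.7, 5.3]
width: 58.9
```

```bash
python3 - <<'E'
from kin import *
err(tl(NEST,[-8,0,21],28)); s=read_state();print(s['width'],s['force'],s['torque'])
r,p=cur(); u=NEST[0].apply([0,0,1])
a=rows((r,p),(r,p+u*70),7)
E
```

```text
now [ 483.8 -180.3   69.1] err tool mm [-1.   0.9 -0.2] deg [ 0.03  0.18 -0.02]
58.857432695788695 [-1.56587952 -0.6846486   5.27084154] [-0.06381468  0.35342031 -0.10656079]
7 rows err [-0.1  0.1  0.2]
[[-0.12,-0.22,0.0,0.0,0.0,0.0],[-0.11,-0.22,0.0,0.0,0.0,0.0],[-0.12,-0.22,0.0,0.0,0.0,0.0],[-0.12,-0.22,0.0,0.0,0.0,0.0],[-0.12,-0.22,0.0,0.0,0.0,0.0],[-0.11,-0.22,0.0,0.0,0.0,0.0],[-0.12,-0.22,0.0,0.0,0.0,0.0]]
```

>>> apply_moves:
  targets:
    - [-0.12,-0.22,0,0,0,0]
    - [-0.11,-0.22,0,0,0,0]
    - [-0.12,-0.22,0,0,0,0]
    - [-0.12,-0.22,0,0,0,0]
    - [-0.12,-0.22,0,0,0,0]
    - [-0.11,-0.22,0,0,0,0]
    - [-0.12,-0.22,0,0,0,0]
    - [0,0,0,0,0,0]

```text
clock: 13.0
eef_pos: [450.6, -169.6, 129.8]
tool_rot: [-1.571, -0.035, -0.3]
force: [0.5, -0.7, -4.7]
width: 59.0
```

```bash
python3 - <<'E'
from kin import *
s=read_state();print(s['width'],s['force'],s['torque'])
q=s['qpos']
T1=(tl(TRAY,[0,0,0],28)[0],np.array([500,60,300.]))
r,p=tl(TRAY,[-8,0,22],28); 
c=TRAY[0].apply([-12,0,0]); p=p+c   # head body centred: flange+tongue mid x=+12
print('target',p)
T2=(r,p+[0,0,110]); 
for T in(T1,T2,(r,p)): q,m,v=fsim(q,T);print(np.round(q,2),m,v)
a=rows(cur(),T1);a=rows(a,T2)
E
```

```text
59.02286608600633 [ 0.54312325 -0.72312988 -4.70487038] [0.00727186 0.07722226 0.00204386]
target [554.5747836  337.33012226  25.        ]
[-0.4   0.48 -0.08  1.71  0.45  1.28  2.32] 0.30094465376958623 0.07651238411607508
[-0.69  0.94 -0.12  1.24  0.39  1.39  2.05] 0.5943490532543938 0.07945741672864814
[-0.69  1.08 -0.11  1.27  0.41  1.23  2.  ] 0.6486118806050836 0.05426282735068977
13 rows err [ 0.1 -0.  -0.2]
[[-0.03,-0.33,0.45,-0.21,-0.93,0.21],[0.02,-0.34,0.44,-0.22,-0.93,0.22],[0.07,-0.36,0.42,-0.21,-0.93,0.21],[0.11,-0.37,0.41,-0.22,-0.93,0.21],[0.14,-0.38,0.37,-0.21,-0.93,0.22],[0.19,-0.41,0.34,-0.22,-0.94,0.21],[0.21,-0.41,0.3,-0.21,-0.93,0.21],[0.24,-0.44,0.26,-0.22,-0.93,0.22],[0.25,-0.44,0.22,-0.21,-0.93,0.21],[0.27,-0.47,0.17,-0.22,-0.93,0.21],[0.27,-0.47,0.12,-0.21,-0.93,0.22],[0.26,-0.48,0.07,-0.21,-0.93,0.21],[0.26,-0.5,0.02,-0.22,-0.93,0.21]]
10 rows err [ 0.  -0.  -0.2]
[[0.82,0.03,-0.03,0.0,0,0.0],[0.81,0.04,-0.03,0.0,0,0.0],[0.82,0.03,-0.03,0.0,0,0.0],[0.82,0.03,-0.03,0.0,0,0.0],[0.82,0.04,-0.03,0.0,0,0.0],[0.81,0.03,-0.03,0.0,0,0.0],[0.82,0.03,-0.03,0.0,0,0.0],[0.82,0.04,-0.03,0.0,0,0.0],[0.82,0.03,-0.03,0.0,0,0.0],[0.81,0.03,-0.03,0.0,0,0.0]]
```

```bash
python3 - <<'E'
from h import *
s=calibration('scene');t=calibration('top')
print(onz(s,(331,218),0),onz(t,(230,152),211), onz(t,(242,178),30))
E
```

```text
[719.17416304 292.33922847   0.        ] [712.5745925  282.57281416 211.        ] [698.06619007 283.70069209  30.        ]
```

>>> apply_moves:
  targets:
    - [-0.03,-0.33,0.45,-0.21,-0.93,0.21]
    - [0.02,-0.34,0.44,-0.22,-0.93,0.22]
    - [0.07,-0.36,0.42,-0.21,-0.93,0.21]
    - [0.11,-0.37,0.41,-0.22,-0.93,0.21]
    - [0.14,-0.38,0.37,-0.21,-0.93,0.22]
    - [0.19,-0.41,0.34,-0.22,-0.94,0.21]
    - [0.21,-0.41,0.3,-0.21,-0.93,0.21]
    - [0.24,-0.44,0.26,-0.22,-0.93,0.22]
    - [0.25,-0.44,0.22,-0.21,-0.93,0.21]
    - [0.27,-0.47,0.17,-0.22,-0.93,0.21]
    - [0.27,-0.47,0.12,-0.21,-0.93,0.22]
    - [0.26,-0.48,0.07,-0.21,-0.93,0.21]

```text
clock: 14.5
eef_pos: [496.5, 43.4, 286.0]
tool_rot: [-1.604, 0.456, 1.279]
force: [0.6, -0.5, -4.9]
width: 59.3
```

>>> apply_moves:
  targets:
    - [0.26,-0.5,0.02,-0.22,-0.93,0.21]
    - [0.82,0.03,-0.03,0,0,0]
    - [0.81,0.04,-0.03,0,0,0]
    - [0.82,0.03,-0.03,0,0,0]
    - [0.82,0.03,-0.03,0,0,0]
    - [0.82,0.04,-0.03,0,0,0]
    - [0.81,0.03,-0.03,0,0,0]
    - [0.82,0.03,-0.03,0,0,0]
    - [0.82,0.04,-0.03,0,0,0]
    - [0.82,0.03,-0.03,0,0,0]
    - [0.81,0.03,-0.03,0,0,0]
    - [0,0,0,0,0,0]

```text
clock: 16.0
eef_pos: [552.9, 340.4, 131.1]
tool_rot: [-1.565, 0.487, 1.424]
force: [-1.3, -0.1, -3.8]
width: 58.8
```

```bash
python3 - <<'E'
from kin import *
r,p=tl(TRAY,[-20,0,22],28); err((r,p+[0,0,110])); s=read_state();print(s['width'],s['force'])
c=calibration('wrist'); im=get_image('wrist')[:,:,::-1].copy()
# held head pose predicted from grasp, and tray rim
rr,pp=cur(); H=(rr*R.from_euler('y',-np.pi)*R.from_matrix(M).inv()*R.from_euler('y',-27.85,degrees=True),)
H=(H[0],pp-H[0].apply([-8,0,21.5]))
print('head',H[1],H[0].as_euler('xyz',degrees=True))
for P in ([-8,0,51],[-42,40,12],[-42,-40,12]):
    cv2.circle(im,tuple(int(v) for v in proj(c,H[1]+H[0].apply(P))[0]),3,(0,0,255),1)
for P in([70,90],[-70,90],[70,-90],[-70,-90]):
    cv2.circle(im,tuple(int(v) for v in proj(c,[557.6,357.1,15]+R.from_euler('z',-8.7,degrees=True).apply(P+[0]))[0]),4,(255,0,0),2)
cv2.imwrite('pics/w4.png',im)
a=rows(cur(),(r,p+[0,0,20]),4);rows(a,(r,p),5)
E
```

```text
now [552.9 340.4 131.1] err tool mm [-4.3 -2.2 -2.1] deg [-0.16  0.28  0.11]
58.79069301860656 [-1.27538457 -0.08888418 -3.83830054]
head [554.77345702 346.2340158  110.93886392] [ 0.17096214  0.14701021 81.38336931]
4 rows err [ 0.  -0.1  0. ]
[[0.25,0.49,-0.01,0,0.0,0.0],[0.25,0.48,-0.01,-0.01,0.01,0.0],[0.26,0.49,0,0,0.0,0.0],[0.25,0.48,-0.01,0,0.01,0.0]]
5 rows err [ 0.1 -0.  -0.1]
[[0.05,0.09,0,0,0,0.0],[0.04,0.09,0,0,0,0.0],[0.05,0.09,0,0,0,0.0],[0.05,0.08,0,0,0,0.0],[0.04,0.09,0,0,0,0.0]]
```

View pics/w4.png

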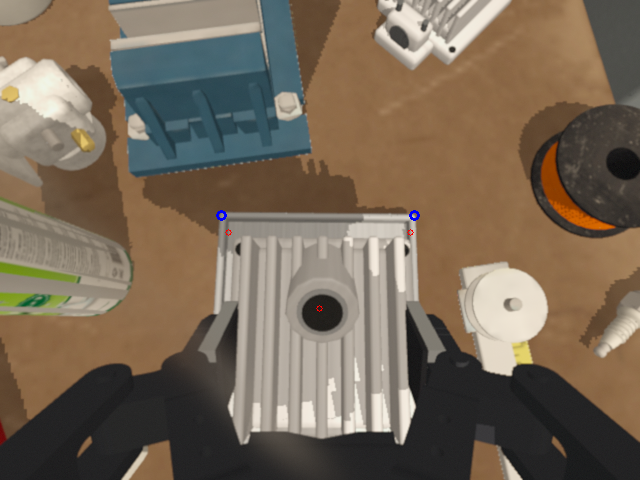

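The tray rim corners sit on the predictions. The held head is level and over the tray, with its boss at (322,311) against a predicted (319,308). Lowering now.

>>> apply_moves:
  targets:
    - [0.25,0.49,-0.01,0,0,0]
    - [0.25,0.48,-0.01,0,0.01,0]
    - [0.26,0.49,0,0,0,0]
    - [0.25,0.48,-0.01,0,0.01,0]
    - [0.05,0.09,0,0,0,0]
    - [0.04,0.09,0,0,0,0]
    - [0.05,0.09,0,0,0,0]
    - [0,0,0,0,0,0]

```text
clock: 17.05
eef_pos: [555.7, 336.5, 35.2]
tool_rot: [-1.572, 0.488, 1.416]
force: [-0.6, -0.0, -5.1]
width: 58.7
```

```bash
python3 - <<'E'
from kin import *
r,p=tl(TRAY,[-20,0,22],28); err((r,p)); s=read_state();print(s['width'],s['force'],s['torque'])
E
```

```text
now [555.7 336.5  35.2] err tool mm [5.3 8.7 1.3] deg [-0.02 -0.15  0.05]
58.73146768312213 [-0.62796438 -0.03103271 -5.12799424] [ 0.85942114 -0.10682797 -0.03936988]
```

>>> apply_moves:
  targets:
    - [0.05,0.09,0,0,0,0]
    - [0.04,0.08,0,0,0,0]
    - [0,0,0,0,0,0]

```text
clock: 17.42
eef_pos: [555.4, 336.1, 26.8]
tool_rot: [-1.571, 0.489, 1.416]
force: [0.6, -0.3, -4.2]
width: 58.7
```

>>> apply_moves:
  targets:
    - [0.01,0.02,0,0,0,0]
    - [0.01,0.02,0,0,0,0]
    - [0,0,0,0,0,0]

```text
clock: 17.8
eef_pos: [555.6, 336.2, 25.4]
tool_rot: [-1.571, 0.488, 1.416]
force: [0.7, -0.1, -4.1]
width: 58.7
```

>>> apply_moves:
  targets:
    - [0.01,0.02,0,0,0,0]
    - [0.01,0.03,0,0,0,0]
    - [0,0,0,0,0,0]

```text
clock: 18.18
eef_pos: [555.7, 336.3, 25.1]
tool_rot: [-1.572, 0.489, 1.416]
force: [-0.3, 1.1, 5.5]
width: 58.8
```

>>> apply_moves:
  targets:
    - [0.01,0.02,0,0,0,0]
    - [0,0,0,0,0,0]

```text
clock: 18.42
eef_pos: [555.7, 336.3, 25.1]
tool_rot: [-1.572, 0.489, 1.416]
force: [-1.8, 1.2, 10.1]
width: 58.8
```

>>> apply_moves:
  targets:
    - [0,0,0,0,0,0]
    - [0,0,0,0,0,0]
    - [0,0,0,0,0,0]
    - [0,-0.5,0,0,0,0]
    - [0,-1,0,0,0,0]
    - [0,-1,0,0,0,0]
    - [0,-1,0,0,0,0]
    - [0,0,0,0,0,0]
  jaw: 1

```text
clock: 19.42
eef_pos: [566.6, 403.9, 148.7]
tool_rot: [-1.575, 0.482, 1.416]
force: [-0.1, -1.1, -0.3]
width: 85.3
```

```bash
python3 - <<'E'
from kin import *
cv2.imwrite('pics/w5.png',get_image('wrist')[:,:,::-1])
s=read_state();q=s['qpos'];print(np.round(q,2),s['width'],s['eef_pos'])
r,p=tl(RAW,[-8,0,21],28)
T=(r,p+RAW[0].apply([0,0,110]))
q,m,v=fsim(q,T);print(np.round(q,2),m,v)
rows(cur(),T)
E
```

```text
[-0.75  1.02 -0.11  1.02  0.36  1.53  2.06] 85.36697792427104 [565.89395345 401.9758222  146.82827929]
[-0.41  0.7   0.02  1.87  0.13  1.04  1.74] 0.5071416498062591 0.10989120940424968
11 rows err [-0.  -0.2  0. ]
[[-0.65,0.38,0.26,0.23,0.43,0.0],[-0.66,0.39,0.2,0.23,0.44,0.0],[-0.67,0.39,0.15,0.23,0.43,0.01],[-0.67,0.4,0.1,0.24,0.44,0],[-0.69,0.41,0.05,0.23,0.43,0.0],[-0.68,0.4,-0.01,0.23,0.43,0.0],[-0.68,0.4,-0.07,0.23,0.44,0.0],[-0.67,0.4,-0.12,0.23,0.43,0.01],[-0.67,0.39,-0.17,0.23,0.44,0],[-0.65,0.39,-0.23,0.23,0.43,0.0],[-0.64,0.38,-0.27,0.24,0.44,0.0]]
```

View pics/w5.png

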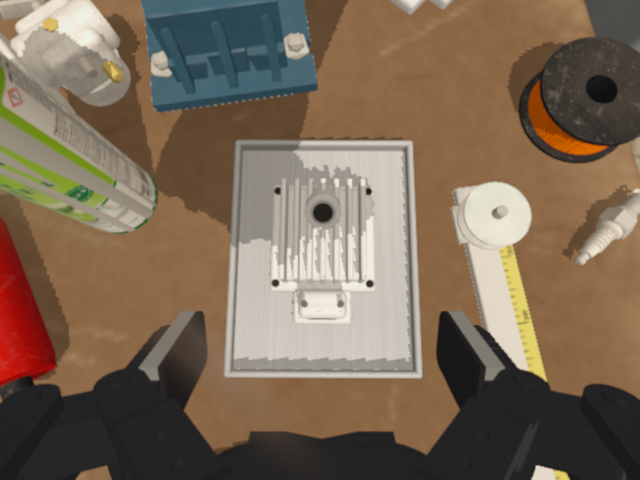

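The finished head lies flat in the tray, fins up, with its flange at about (275-372,190-288). Next is the raw head.

>>> apply_moves:
  targets:
    - [-0.65,0.38,0.26,0.23,0.43,0]
    - [-0.66,0.39,0.2,0.23,0.44,0]
    - [-0.67,0.39,0.15,0.23,0.43,0.01]
    - [-0.67,0.4,0.1,0.24,0.44,0]
    - [-0.69,0.41,0.05,0.23,0.43,0]
    - [-0.68,0.4,-0.01,0.23,0.43,0]
    - [-0.68,0.4,-0.07,0.23,0.44,0]
    - [-0.67,0.4,-0.12,0.23,0.43,0.01]
    - [-0.67,0.39,-0.17,0.23,0.44,0]
    - [-0.65,0.39,-0.23,0.23,0.43,0]
    - [-0.64,0.38,-0.27,0.24,0.44,0]
    - [0,0,0,0,0,0]

```text
clock: 20.98
eef_pos: [401.2, 88.5, 130.7]
tool_rot: [-1.572, 0.496, 0.654]
force: [-0.2, -0.0, -0.4]
width: 85.2
```

```bash
python3 - <<'E'
from kin import *
T=tl(RAW,[-8,0,131],28);err(T); c=calibration('wrist'); im=get_image('wrist')[:,:,::-1].copy()
cv2.imwrite('pics/w6raw.png',im)
f=RAW
for P in ([-8,0,51],[36,30,42],[-36,30,42],[36,-30,42],[-36,-30,42],[66,22,12],[66,-22,12],[-42,40,12],[-42,-40,12],[42,40,12],[42,-40,12]):
    cv2.circle(im,tuple(int(v) for v in np.round(proj(c,f[1]+f[0].apply(P))[0])),3,(0,0,255),1)
cv2.imwrite('pics/w6.png',im)
E
```

```text
now [401.2  88.5 130.7] err tool mm [ 4.4 -2.7  2.4] deg [-0.13 -0.4  -0.44]
```

View pics/w6.png

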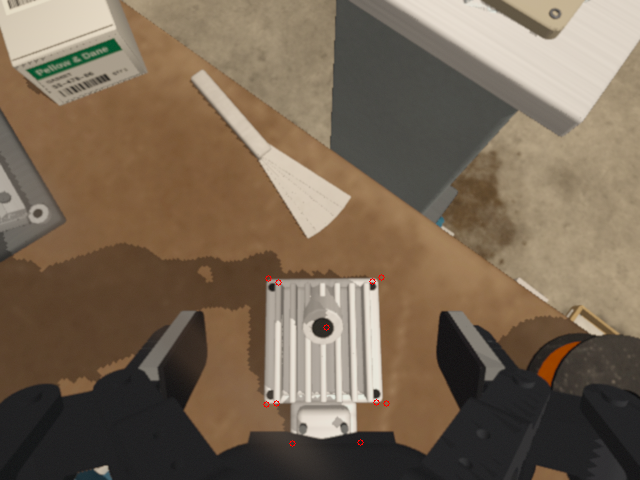

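```bash
python3 - <<'E'
from kin import *
np.set_printoptions(precision=2,suppress=True)
im=cv2.imread('pics/w6raw.png');c=calibration('wrist')
# dark corner bolt holes + boss hole sub-pixel
g=cv2.cvtColor(im,cv2.COLOR_BGR2GRAY)
def blob(x,y,w,t=80):
    s=g[y-w:y+w+1,x-w:x+w+1]<t; ys,xs=np.nonzero(s); return np.array([x-w+xs.mean(),y-w+ys.mean()]),s.sum()
hs=[]
for x,y in((272,286),(373,286),(376,393),(270,393)):
    p,n=blob(x,y,6);P=onz(c,p,12);hs.append(P);print(p,n,P)
b,n=blob(322,327,14);print('boss',b,n,onz(c,b,51))
h=np.array(hs);print(h.mean(0),'sides',[np.linalg.norm(h[i]-h[i-1]) for i in range(4)])
v=h[3]+h[2]-h[0]-h[1];w=h[0]+h[3]-h[1]-h[2];print('yaw',np.degrees(np.arctan2(v[1],v[0])),np.degrees(np.arctan2(w[1],w[0])))
for P in h: print(RAW[0].inv().apply(P-RAW[1]))
E
```

```text
[271.46 286.67] 39 [406.13  49.26  12.  ]
[372.17 285.7 ] 23 [362.05 105.26  12.  ]
[375.92 393.51] 37 [418.79 149.82  12.  ]
[269.9  394.41] 39 [462.65  93.91  12.  ]
boss [322.21 327.21] 310 [406.18  94.53  51.  ]
[412.4   99.56  12.  ] sides [np.float64(72.02912242333066), np.float64(71.27216528923725), np.float64(72.14398804288629), np.float64(71.0572675533096)]
yaw 38.22322653228087 -51.83724918037118
[-33.32 -36.34  12.  ]
[-33.7   34.93  12.  ]
[38.44 35.23 12.  ]
[ 38.71 -35.82  12.  ]
```

```bash
sed -i "s/^RAW=.*/RAW=(R.from_euler('z',38.1,degrees=True),np.array([412.1,99.3,0.]))/" h.py; python3 - <<'E'
from kin import *
print('G in nest',NEST[0].inv().apply(np.array([483.8,-180.3,69.1])-NEST[1]))
a=rows(cur(),tl(RAW,[-8,0,70],28),4); rows(a,tl(RAW,[-8,0,21],28),4)
E
```

```text
G in nest [-6.66256561  0.20158932 21.28261218]
4 rows err [ 0.1 -0.2  0.2]
[[0.21,0.32,0.0,-0.01,-0.01,-0.01],[0.2,0.32,0.01,0,-0.01,-0.01],[0.21,0.32,0.0,-0.01,-0.02,-0.01],[0.21,0.32,0.01,0,-0.01,0]]
4 rows err [-0.   0.2  0.1]
[[0.14,0.27,0,0,0.0,0],[0.15,0.27,0,0,0.0,0],[0.14,0.27,0,0,0.0,0],[0.14,0.27,-0.01,0,0.0,0]]
```

>>> apply_moves:
  targets:
    - [0.21,0.32,0,-0.01,-0.01,-0.01]
    - [0.2,0.32,0.01,0,-0.01,-0.01]
    - [0.21,0.32,0,-0.01,-0.02,-0.01]
    - [0.21,0.32,0.01,0,-0.01,0]
    - [0.14,0.27,0,0,0,0]
    - [0.15,0.27,0,0,0,0]
    - [0.14,0.27,0,0,0,0]
    - [0.14,0.27,-0.01,0,0,0]
    - [0,0,0,0,0,0]
    - [0,0,0,0,0,0]

```text
clock: 22.28
eef_pos: [407.3, 96.2, 21.5]
tool_rot: [-1.57, 0.486, 0.668]
force: [0.2, -0.7, -0.1]
width: 85.5
```

```bash
python3 - <<'E'
from kin import *
err(tl(RAW,[-8,0,21],28)); print(read_state()['force'])
E
```

```text
now [407.3  96.2  21.5] err tool mm [-1.8  1.5 -0.5] deg [0.04 0.13 0.13]
[ 0.16009471 -0.72640203 -0.14643089]
```

>>> apply_moves:
  targets:
    - [0,0,0,0,0,0]
    - [0,0,0,0,0,0]
    - [0,0,0,0,0,0]
    - [0,0,0,0,0,0]
    - [0,0,0,0,0,0]
  jaw: -1

```text
clock: 22.9
eef_pos: [408.2, 96.0, 22.2]
tool_rot: [-1.572, 0.485, 0.667]
force: [2.0, -0.9, 5.1]
width: 58.2
```

```bash
python3 - <<'E'
from kin import *
import pickle
s=read_state();r,p=cur();print(p,s['width'],s['force'])
# head->tool grasp transform (head rests on counter: level, yaw RAW)
g=RAW[0].inv()*r; o=RAW[0].inv().apply(p-RAW[1]); print('grasp offset',o); pickle.dump((g.as_quat(),o),open('grasp.pkl','wb'))
def T(F,h=(0,0,0)): return F[0]*g,F[1]+F[0].apply(np.array(h,float)+o)
UP=(r,p+[0,0,130]); q=s['qpos']
W=(T(NEST)[0],np.array([420,-60,220.])); 
for x in(UP,W,T(NEST,(0,0,60)),T(NEST)): q,m,v=fsim(q,x);print(np.round(q,2),m,v,np.round(x[1]))
a=rows((r,p),UP,5);a=rows(a,T(NEST,(0,0,60)))
E
```

```text
[408.16085494  95.96568741  22.20519254] 58.18625535276636 [ 2.01494127 -0.90797013  5.14287095]
grasp offset [-5.15724169 -0.19329353 22.20519254]
[-0.4   0.67  0.    1.85  0.14  1.09  1.75] 0.5841095341240949 0.06717109581886271 [408.  96. 152.]
[-0.12  0.32  0.24  2.16 -0.11  0.64  1.47] 0.3096507509472439 0.057581746116701416 [420. -60. 220.]
[ 0.19  0.56  0.15  2.1  -0.19  0.45  1.76] 0.21759563976098648 0.07302405937755663 [ 456. -172.  123.]
[ 0.22  0.68  0.12  2.06 -0.21  0.37  1.78] 0.14353234956225477 0.061150589269826194 [ 484. -181.   71.]
5 rows err [0.2 0.1 0.1]
[[-0.3,-0.57,0,0.0,0.0,0.0],[-0.31,-0.58,0,0.0,0.0,0.0],[-0.3,-0.57,0,0.0,0.0,0.0],[-0.3,-0.58,0,0.0,0.0,0.0],[-0.31,-0.57,0,0.0,0.0,0.0]]
9 rows err [0.1 0.1 0.1]
[[-0.28,0.24,-0.67,0.17,0.76,-0.38],[-0.21,0.21,-0.69,0.17,0.76,-0.38],[-0.15,0.18,-0.73,0.18,0.76,-0.39],[-0.09,0.16,-0.74,0.17,0.76,-0.38],[-0.01,0.14,-0.74,0.17,0.76,-0.38],[0.06,0.12,-0.75,0.17,0.76,-0.38],[0.14,0.11,-0.74,0.17,0.76,-0.39],[0.2,0.1,-0.73,0.18,0.76,-0.38],[0.28,0.1,-0.7,0.17,0.76,-0.38]]
```

>>> apply_moves:
  targets:
    - [-0.3,-0.57,0,0,0,0]
    - [-0.31,-0.58,0,0,0,0]
    - [-0.3,-0.57,0,0,0,0]
    - [-0.3,-0.58,0,0,0,0]
    - [-0.31,-0.57,0,0,0,0]
    - [0,0,0,0,0,0]

```text
clock: 23.65
eef_pos: [408.2, 96.7, 151.9]
tool_rot: [-1.571, 0.482, 0.667]
force: [0.4, 0.1, -6.5]
width: 58.8
```

```bash
cat >> kin.py <<'E'
def GT():
    import pickle
    a,o=pickle.load(open('grasp.pkl','rb')); g=R.from_quat(a)
    return lambda F,h=(0,0,0):(F[0]*g,F[1]+F[0].apply(np.array(h,float)+o))
E
python3 - <<'E'
from kin import *
T=GT(); s=read_state();print(s['width'],s['force'])
rows(cur(),T(NEST,(0,0,85)),11)
t=calibration('top')
E
```

```text
58.781303397775254 [ 0.43223399  0.07580498 -6.5068781 ]
11 rows err [ 0.1 -0.1  0.2]
[[-0.27,0.16,-0.52,0.14,0.62,-0.31],[-0.22,0.14,-0.55,0.14,0.62,-0.31],[-0.18,0.11,-0.57,0.14,0.63,-0.31],[-0.14,0.1,-0.58,0.14,0.62,-0.31],[-0.09,0.09,-0.6,0.14,0.62,-0.32],[-0.04,0.07,-0.6,0.14,0.62,-0.31],[0.01,0.05,-0.6,0.14,0.63,-0.31],[0.06,0.05,-0.61,0.14,0.62,-0.31],[0.11,0.03,-0.6,0.14,0.62,-0.31],[0.15,0.04,-0.58,0.14,0.62,-0.31],[0.21,0.03,-0.57,0.13,0.62,-0.31]]
```

>>> apply_moves:
  targets:
    - [-0.27,0.16,-0.52,0.14,0.62,-0.31]
    - [-0.22,0.14,-0.55,0.14,0.62,-0.31]
    - [-0.18,0.11,-0.57,0.14,0.63,-0.31]
    - [-0.14,0.1,-0.58,0.14,0.62,-0.31]
    - [-0.09,0.09,-0.6,0.14,0.62,-0.32]
    - [-0.04,0.07,-0.6,0.14,0.62,-0.31]
    - [0.01,0.05,-0.6,0.14,0.63,-0.31]
    - [0.06,0.05,-0.61,0.14,0.62,-0.31]
    - [0.11,0.03,-0.6,0.14,0.62,-0.31]
    - [0.15,0.04,-0.58,0.14,0.62,-0.31]
    - [0.21,0.03,-0.57,0.13,0.62,-0.31]
    - [0,0,0,0,0,0]

```text
clock: 25.15
eef_pos: [440.3, -170.8, 142.5]
tool_rot: [-1.578, -0.031, -0.306]
force: [-0.2, -0.2, -5.4]
width: 58.8
```

```bash
python3 - <<'E'
from kin import *
np.set_printoptions(precision=2,suppress=True)
T=GT(); s=read_state();print(s['width'],s['force'],s['qpos']);err(T(NEST,(0,0,85)))
c=calibration('wrist'); r,p=cur(); im=get_image('wrist')[:,:,::-1].copy();cv2.imwrite('pics/w7raw.png',im)
import pickle;a,o=pickle.load(open('grasp.pkl','rb'));g=R.from_quat(a);Hr=r*g.inv();H=(Hr,p-Hr.apply(o))
print('held head in nest',NEST[0].inv().apply(H[1]-NEST[1]),(NEST[0].inv()*H[0]).as_rotvec(degrees=True))
for P in ([-8,0,51],[-42,40,12],[-42,-40,12],[42,40,12],[42,-40,12]):
    cv2.circle(im,tuple(int(v) for v in np.round(proj(c,H[1]+H[0].apply(P))[0])),3,(0,0,255),1)
for P in ([-43.5,41.5,0],[-43.5,-41.5,0],[-58,56,10],[-58,-56,10]):
    cv2.circle(im,tuple(int(v) for v in np.round(proj(c,NEST[1]+NEST[0].apply(P))[0])),3,(255,0,0),1)
cv2.imwrite('pics/w7.png',im)
E
```

```text
58.7919982773754 [-0.18 -0.18 -5.36] [ 0.2   0.51  0.16  2.12 -0.15  0.49  1.73]
now [ 440.3 -170.8  142.5] err tool mm [ 2.8 -1.7  3.6] deg [ 0.31 -0.25 -0.41]
held head in nest [-3.37 -3.74 84.82] [-0.39  0.4  -0.08]
```

View pics/w7.png

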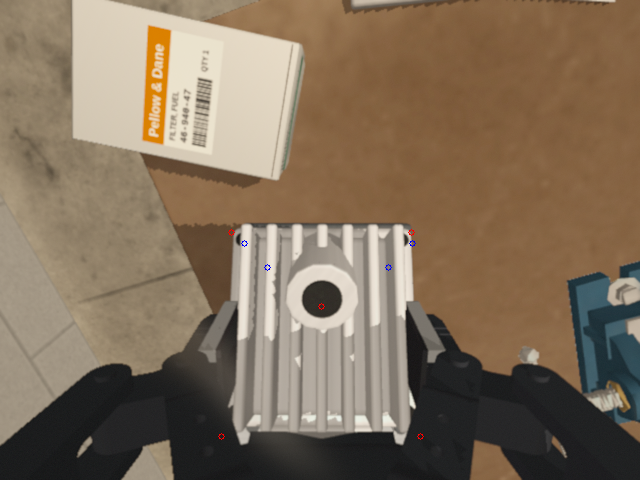

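```bash
python3 - <<'E'
from kin import *
np.set_printoptions(precision=2,suppress=True)
K=calibration('wrist')
def blob(g,x,y,w,t):
    s=(g[y-w:y+w+1,x-w:x+w+1]<t).astype(np.uint8);n,l,st,ce=cv2.connectedComponentsWithStats(s)
    k=1+np.argmax(st[1:,4]);return [x-w+ce[k][0],y-w+ce[k][1]],int(st[k,4])
obs={}
for f,(bx,by),hy in(('w4',(322,311),249),('w7raw',(322,299),240)):
    g=cv2.cvtColor(cv2.imread(f'pics/{f}.png'),cv2.COLOR_BGR2GRAY)
    r=[blob(g,bx,by,26,60),blob(g,238,hy,8,60),blob(g,406,hy,8,60)];print(f,r);obs[f]=np.array([x[0] for x in r])
T=np.array(K['world_from_camera']);r,p=cur()
ct=(r.inv()*R.from_matrix(T[:3,:3]),r.inv().apply(T[:3,3]-p)) # camera in tool
c0=dict(K);W=np.eye(4);W[:3,:3]=ct[0].as_matrix();W[:3,3]=ct[1];c0['world_from_camera']=W
P=np.array([[-8,0,51],[-36,-36,12],[-36,36,12.]])
base=NEST[0]*R.from_euler('y',28,degrees=True)*R.from_matrix(M)*R.from_euler('y',np.pi)
g0=base.inv()*NEST[0]
def f(v): # head origin in head-axes offset from TCP (dx,dy,dz)=-o, pitch, yaw fixed
    Rh=g0*R.from_euler('y',v[3],degrees=True); return proj(c0,Rh.apply(P-v[:3]))
for k,o in obs.items():
    s=least_squares(lambda v:np.r_[(f(v)-o).ravel(),.3*(v-[-6.7,0,21.5,0])],[-6.7,0,21.5,0]);print(k,'o',s.x[:3],'pitch',s.x[3],'res',s.fun[:6])
E
```

```text
w4 [([np.float64(321.85394265232975), np.float64(312.54928315412184)], 1116), ([np.float64(237.89655172413794), np.float64(248.82758620689654)], 29), ([np.float64(406.3529411764706), np.float64(250.35294117647058)], 17)]
w7raw [([np.float64(321.45994344957586), np.float64(298.57964184731384)], 1061), ([np.float64(238.1153846153846), np.float64(238.80769230769232)], 26), ([np.float64(405.625), np.float64(239.5)], 16)]
w4 o [-7.74 -0.61 17.83] pitch -0.6337743095681653 res [ 0.26  0.09  0.21  0.68 -0.58 -0.82]
w7raw o [-3.23 -0.49 17.81] pitch -0.43443998037573134 res [ 0.29  0.12  0.11  0.33 -0.52 -0.33]
```

```bash
cat >> kin.py <<'E'
def SEAT(h,dx=0,dy=0): return R.from_euler('xyz',[-1.571,-.035,-.301]),NEST[1]+NEST[0].apply([-2.3+dx,.2+dy,21.3+h])
E
python3 - <<'E'
from kin import *
err(SEAT(85)); rows(cur(),SEAT(22),6)
q,m,v=fsim(read_state()['qpos'],SEAT(0));print(np.round(q,2),m)
E
```

```text
now [ 440.7 -169.2  142.6] err tool mm [ 5.7 -2.2  2.3] deg [ 0.34 -0.13 -0.25]
6 rows err [-0.1  0.1  0.2]
[[0.15,0.22,0.01,0.01,0,-0.01],[0.15,0.22,0.01,0.0,-0.01,0],[0.14,0.23,0.01,0.01,0.0,-0.01],[0.15,0.22,0.01,0.01,0,0],[0.15,0.22,0.01,0.01,0,-0.01],[0.15,0.23,0.01,0.0,-0.01,0]]
[ 0.23  0.69  0.11  2.04 -0.18  0.38  1.75] 0.1546337511961184
```

>>> apply_moves:
  targets:
    - [0.15,0.22,0.01,0.01,0,-0.01]
    - [0.15,0.22,0.01,0,-0.01,0]
    - [0.14,0.23,0.01,0.01,0,-0.01]
    - [0.15,0.22,0.01,0.01,0,0]
    - [0.15,0.22,0.01,0.01,0,-0.01]
    - [0.15,0.23,0.01,0,-0.01,0]
    - [0,0,0,0,0,0]
    - [0,0,0,0,0,0]

```text
clock: 26.2
eef_pos: [479.1, -177.7, 91.6]
tool_rot: [-1.571, -0.038, -0.298]
force: [-1.0, 0.0, -4.8]
width: 58.7
```

```bash
python3 - <<'E'
from kin import *
for _ in range(3): err(SEAT(22))
rows(cur(),SEAT(12),4)
s=read_state();print(s['force'],s['width'],pose(s['qpos'])[1])
E
```

```text
now [ 479.1 -177.7   91.6] err tool mm [-2.   1.2 -1. ] deg [-0.    0.15  0.2 ]
now [ 479.1 -177.7   91.6] err tool mm [-2.   1.2 -1. ] deg [-0.    0.15  0.2 ]
now [ 479.1 -177.7   91.6] err tool mm [-2.   1.2 -1. ] deg [-0.    0.15  0.2 ]
4 rows err [-0.1  0.2 -0.1]
[[0.02,0.06,-0.01,0,0.0,0.01],[0.01,0.07,0,0,0.01,0.0],[0.02,0.06,-0.01,0,0.0,0.01],[0.02,0.06,-0.01,0,0.01,0.0]]
[-1.04781295  0.00756503 -4.81553743] 58.74420534159919 [ 479.0471295  -177.60530109   91.60525202]
```

>>> apply_moves:
  targets:
    - [0.02,0.06,-0.01,0,0,0.01]
    - [0.01,0.07,0,0,0.01,0]
    - [0.02,0.06,-0.01,0,0,0.01]
    - [0.02,0.06,-0.01,0,0.01,0]
    - [0,0,0,0,0,0]
    - [0,0,0,0,0,0]

```text
clock: 26.95
eef_pos: [481.9, -179.8, 81.7]
tool_rot: [-1.571, -0.036, -0.301]
force: [-0.5, 0.2, -6.1]
width: 58.9
```

```bash
python3 - <<'E'
from kin import *
err(SEAT(12)); s=read_state();print(s['force'],s['torque'],s['width'])
rows(cur(),SEAT(4),4)
E
```

```text
now [ 481.9 -179.8   81.7] err tool mm [-0.3  0.   0.1] deg [-0.01 -0.01  0.05]
[-0.48676247  0.15941805 -6.11943238] [0.10615524 0.17997941 0.02799616] 58.93742797769658
4 rows err [-0.1  0.1  0.1]
[[0.02,0.04,0.0,0,0,0.0],[0.02,0.05,0.0,0,0,0.0],[0.02,0.04,0.0,0,0,0.0],[0.03,0.05,0.0,0,0,0.01]]
```

>>> apply_moves:
  targets:
    - [0.02,0.04,0,0,0,0]
    - [0.02,0.05,0,0,0,0]
    - [0.02,0.04,0,0,0,0]
    - [0.03,0.05,0,0,0,0]
    - [0,0,0,0,0,0]

```text
clock: 27.58
eef_pos: [485.7, -181.1, 74.5]
tool_rot: [-1.571, -0.036, -0.301]
force: [0.6, -1.0, -5.7]
width: 58.5
```

>>> apply_moves:
  targets:
    - [0.02,0.04,0,0,0,0]
    - [0.02,0.04,0,0,0,0]
    - [0,0,0,0,0,0]

```text
clock: 27.95
eef_pos: [487.1, -181.5, 71.7]
tool_rot: [-1.571, -0.036, -0.301]
force: [-1.8, -0.6, -1.5]
width: 58.9
```

```bash
python3 - <<'E'
from kin import *
err(SEAT(0)); s=read_state();print(s['force'],s['torque'],s['width'])
E
```

```text
now [ 487.1 -181.5   71.7] err tool mm [0.2 0.4 0.2] deg [-0.   -0.02  0.05]
[-1.80419623 -0.60989661 -1.53809163] [-0.1568751   0.41139807 -0.08459669] 58.88728492056822
```

>>> apply_moves:
  targets:
    - [0.02,0.03,0,0,0,0]
    - [0,0,0,0,0,0]

```text
clock: 28.2
eef_pos: [487.1, -181.5, 71.6]
tool_rot: [-1.571, -0.035, -0.302]
force: [-7.3, 2.3, 12.9]
width: 59.1
```

```bash
python3 - <<'E'
from kin import *
err(SEAT(0)); s=read_state();print(s['force'],s['torque'],s['width'])
r,p=cur();print(NEST[0].inv().apply(p-NEST[1]))
E
```

```text
now [ 487.1 -181.5   71.6] err tool mm [0.2 0.3 0.1] deg [-0.02 -0.04 -0.01]
[-7.30041983  2.25652785 12.89884796] [-0.21201657  1.33308938 -0.25246189] 59.06345529149599
[-2.33463994  0.05121883 21.69311966]
```

>>> apply_moves:
  targets:
    - [0,0,0,0,0,0]
    - [0,0,0,0,0,0]
    - [0,0,0,0,0,0]
    - [-0.1,-0.2,0,0,0,0]
    - [-0.3,-0.5,0,0,0,0]
    - [-0.4,-0.7,0,0,0,0]
    - [-0.4,-0.7,0,0,0,0]
    - [0,0,0,0,0,0]
  jaw: 1

```text
clock: 29.2
eef_pos: [439.3, -166.6, 154.4]
tool_rot: [-1.571, -0.039, -0.301]
force: [1.8, -0.7, -0.2]
width: 85.3
```

```bash
python3 - <<'E'
from kin import *
s=read_state();print(np.round(s['qpos'],2),s['width'],s['force'])
c=calibration('wrist'); im=get_image('wrist')[:,:,::-1].copy()
f=NEST
for P in ([-8,0,51],[36,30,42],[-36,30,42],[36,-30,42],[-36,-30,42],[-42,40,12],[-42,-40,12],[42,40,12],[42,-40,12]):
    cv2.circle(im,tuple(int(v) for v in np.round(proj(c,f[1]+f[0].apply(P))[0])),3,(0,0,255),1)
sc=get_image('scene')[:,:,::-1]
a=cv2.resize(im[150:480,170:480],None,fx=1.3,fy=1.3);b=cv2.resize(sc[230:400,345:490],None,fx=2.7,fy=2.7)
o=np.zeros((470,800,3),np.uint8);o[:a.shape[0],:a.shape[1]]=a[:470];o[:min(459,470),404:404+b.shape[1]]=b[:459,:396]
cv2.imwrite('pics/w8.png',o)
E
```

```text
[ 0.19  0.49  0.15  2.12 -0.15  0.5   1.73] 85.32428658720507 [ 1.84257424 -0.72443988 -0.21537034]
```

View pics/w8.png

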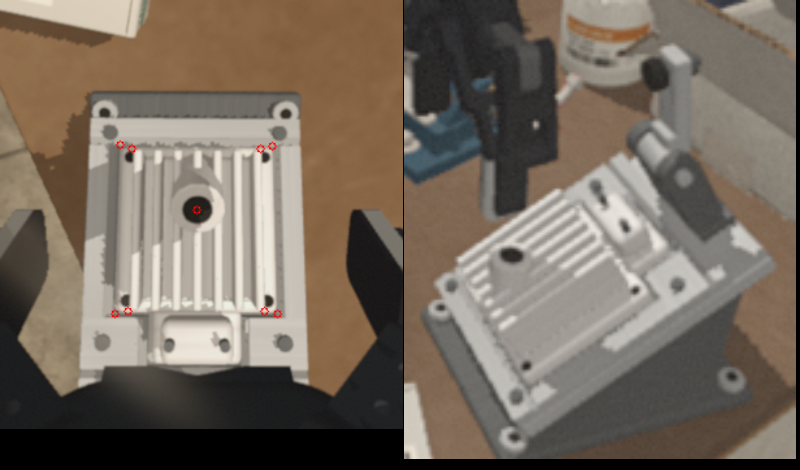

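Both views show the raw head seated like the first one was: the flange corners and the boss (197,210 in the left crop) fall on the predicted marks, with the tongue in the upper bay. That is picture 12, so further checks will be numeric. Now I'm planning the hold-down push.

```bash
cat > clamp.py <<'E'
from kin import *
hd=np.array([np.cos(np.radians(-17.4)),np.sin(np.radians(-17.4)),0])
VR=R.from_euler('xyz',[-np.pi/2,0,np.radians(-17.4)])
lat=np.array([-hd[1],hd[0],0])
def W(u,w,y=0.2): return VR,np.array([NEST[1][0],NEST[1][1],0])+hd*u+lat*y+np.array([0,0,w])
H=np.array([52.9,142.3])
def tcp(tw,pen):
    t=np.radians(tw); d=np.array([-np.cos(t),np.sin(t)]);n=np.array([np.sin(t),np.cos(t)])
    if tw>25:
        C=H+50*d+(13-pen)*n; return C+[11,0]
    o=np.interp(tw,[-15,25],[-11,11]); C=H+50*d+13*n; u=C[0]+o
    pts=[H+s*d+13*n for s in np.linspace(25,65,81)]+[H+s*d+18*n for s in np.linspace(52,60,17)]
    return np.array([u,max(p[1] for p in pts if abs(p[0]-u)<=11)-pen])
E
python3 - <<'E'
from clamp import *
np.set_printoptions(precision=1,suppress=True)
t=calibration('top')
for z in(0,80,150): print('box',z,onz(t,(437,168),z),onz(t,(475,166),z))
print('start behind',W(115,185)[1])
q=read_state()['qpos']
P=[W(0,290),W(112,290),W(112,185)]+[W(*tcp(a,1)) for a in range(92,-31,-10)]+[W(*tcp(-30,1))]
for x in P: q,m,v=fsim(q,x);print(x[1],np.round(q,2),'%.2f'%m)
a=rows(cur(),P[0]);a=rows(a,P[1]);a=rows(a,P[2])
E
```

```text
box 0 [ 735.6 -225.2    0. ] [ 742.2 -326.6    0. ]
box 80 [ 714.2 -204.9   80. ] [ 720.3 -299.7   80. ]
box 150 [ 695.5 -187.1  150. ] [ 701.2 -276.1  150. ]
start behind [ 609.2 -219.6  185. ]
[ 499.5 -185.2  290. ] [ 0.2  0.4  0.2  1.8 -0.1  1.   1.7] 0.40
[ 606.3 -218.7  290. ] [ 0.2  0.6  0.2  1.5 -0.1  1.1  1.7] 0.79
[ 606.3 -218.7  185. ] [ 0.2  0.7  0.2  1.6 -0.1  0.9  1.7] 0.66
[ 573.5 -208.4  191.9] [ 0.2  0.6  0.2  1.7 -0.1  0.8  1.7] 0.62
[ 565.1 -205.8  193.5] [ 0.2  0.6  0.2  1.7 -0.1  0.8  1.7] 0.61
[ 556.6 -203.1  193.6] [ 0.2  0.6  0.2  1.7 -0.1  0.8  1.7] 0.60
[ 548.1 -200.5  192.1] [ 0.2  0.6  0.2  1.8 -0.1  0.8  1.7] 0.59
[ 540.1 -197.9  189.1] [ 0.2  0.6  0.2  1.8 -0.1  0.8  1.7] 0.57
[ 532.6 -195.6  184.7] [ 0.2  0.6  0.2  1.8 -0.1  0.8  1.7] 0.54
[ 526.  -193.5  179. ] [ 0.2  0.6  0.2  1.8 -0.1  0.8  1.7] 0.52
[ 519.3 -191.4  178. ] [ 0.2  0.6  0.2  1.9 -0.1  0.7  1.7] 0.51
[ 509.5 -188.4  171. ] [ 0.2  0.6  0.2  1.9 -0.1  0.7  1.7] 0.48
[ 501.1 -185.7  161.4] [ 0.2  0.6  0.2  1.9 -0.1  0.7  1.7] 0.44
[ 494.1 -183.5  151.9] [ 0.2  0.6  0.2  1.9 -0.1  0.6  1.7] 0.41
[ 490.2 -182.3  142.4] [ 0.2  0.6  0.2  2.  -0.2  0.6  1.7] 0.38
[ 491.5 -182.7  132.8] [ 0.2  0.6  0.2  2.  -0.2  0.6  1.7] 0.36
[ 491.9 -182.8  130.9] [ 0.2  0.6  0.2  2.  -0.2  0.6  1.7] 0.36
5 rows err [-0.1 -0.   0.1]
[[0.34,-0.67,0,0,0.0,0.05],[0.33,-0.68,0,0,0.01,0.06],[0.33,-0.68,0,0,0.0,0.05],[0.32,-0.68,0,0,0.01,0.05],[0.32,-0.68,0,0,0.0,0.06]]
4 rows err [-0.1 -0.   0.2]
[[0.7,0,0,0,0.0,0],[0.7,0,0,0,0.0,0],[0.7,0,0,0,0.0,0],[0.7,0,0,0,0.0,0]]
4 rows err [-0.1 -0.  -0. ]
[[0,0.66,0,0,0.0,0],[0,0.65,0,0,0.0,0],[0,0.66,0,0,0.0,0],[0,0.65,0,0,0.0,0]]
```

>>> apply_moves:
  targets:
    - [0.34,-0.67,0,0,0,0.05]
    - [0.33,-0.68,0,0,0.01,0.06]
    - [0.33,-0.68,0,0,0,0.05]
    - [0.32,-0.68,0,0,0.01,0.05]
    - [0.32,-0.68,0,0,0,0.06]
    - [0.7,0,0,0,0,0]
    - [0.7,0,0,0,0,0]
    - [0.7,0,0,0,0,0]
    - [0.7,0,0,0,0,0]
    - [0,0,0,0,0,0]
  jaw: -1

```text
clock: 30.55
eef_pos: [607.7, -218.9, 287.0]
tool_rot: [-1.571, 0.003, -0.303]
force: [0.3, 0.6, -0.3]
width: 0.2
```

```bash
python3 - <<'E'
from clamp import *
err(W(112,290)); print(read_state()['width'],read_state()['force'])
a=rows(cur(),W(112,185),5)
a=rows(W(112,185),W(*tcp(92,-4)),2)
for k in(80,68,56,44,32,20,10): a=rows(a,W(*tcp(k,1)),1)
E
```

```text
now [ 607.7 -218.9  287. ] err tool mm [-1.4 -3.  -0.2] deg [ 0.01  0.02 -0.18]
0.17032413033321928 [ 0.27490173  0.6158701  -0.26318532]
5 rows err [ 0.  -0.2 -0. ]
[[-0.01,0.51,0,0.0,0.0,0],[0,0.51,0,0.0,0.0,-0.01],[-0.01,0.51,0,0.0,0.0,0],[0,0.51,0,0.0,0.0,-0.01],[-0.01,0.51,0,0.0,0.0,0]]
2 rows err [-0.2  0.  -0.1]
[[-0.37,-0.08,0,0.0,0.0,0.0],[-0.36,-0.09,0.0,0.0,0.0,0.0]]
1 rows err [-0.2  0.  -0.2]
[[-0.39,-0.05,0,0.0,0.0,0.0]]
1 rows err [-0.1  0.   0.2]
[[-0.27,0.02,0,0.0,0.0,0.0]]
1 rows err [-0.1  0.  -0.1]
[[-0.26,0.06,0,0.0,0.0,0.0]]
1 rows err [-0.1  0.  -0.1]
[[-0.24,0.12,0,0.0,0.0,0.0]]
1 rows err [-0.1  0.  -0. ]
[[-0.21,0.17,0,0.0,0.0,0.0]]
1 rows err [-0.2  0.1 -0.1]
[[-0.23,0.05,0,0.0,0.0,0.0]]
1 rows err [-0.1  0.  -0.1]
[[-0.25,0.19,0,0.0,0.0,0.0]]
```

>>> apply_moves:
  targets:
    - [-0.01,0.51,0,0,0,0]
    - [0,0.51,0,0,0,-0.01]
    - [-0.01,0.51,0,0,0,0]
    - [0,0.51,0,0,0,0]
    - [-0.01,0.51,0,0,0,0]
    - [0,0,0,0,0,0]
    - [-0.37,-0.08,0,0,0,0]
    - [-0.36,-0.09,0,0,0,0]
    - [0,0,0,0,0,0]

```text
clock: 31.68
eef_pos: [576.8, -209.7, 195.2]
tool_rot: [-1.571, -0.001, -0.304]
force: [-0.4, -0.0, 0.3]
width: -0.0
```

>>> apply_moves:
  targets:
    - [-0.2,-0.03,0,0,0,0]
    - [-0.2,-0.02,0,0,0,0]
    - [-0.13,0.01,0,0,0,0]
    - [-0.14,0.01,0,0,0,0]

```text
clock: 32.17
eef_pos: [552.0, -201.7, 196.0]
tool_rot: [-1.571, -0.002, -0.304]
force: [3.9, -0.9, 3.9]
width: 0.2
```

```bash
python3 - <<'E'
from clamp import *
err(W(*tcp(68,1))); print(read_state()['force'])
s=calibration('scene'); im=get_image('scene')[:,:,::-1];cv2.imwrite('pics/s3.png',im)
E
```

```text
now [ 552.  -201.7  196. ] err tool mm [1.3 2.9 0. ] deg [-0.   -0.01  0.09]
[ 3.92798443 -0.85535975  3.86740093]
```

```bash
python3 - <<'E'
from clamp import *
a=cur()
for k in(60,50,40,30,20,10,0,-8,-15): a=rows(a,W(*tcp(k,1)),1)
E
```

```text
1 rows err [-0.   0.  -0.1]
[[-0.11,0.1,0.0,0,0,0]]
1 rows err [ 0.  -0.  -0.2]
[[-0.21,0.08,0.0,0,0,0]]
1 rows err [ 0.   0.  -0.1]
[[-0.19,0.12,0.0,0,0,0]]
1 rows err [ 0.1 -0.   0. ]
[[-0.17,0.15,0.0,0,0,0]]
1 rows err [ 0.1 -0.  -0. ]
[[-0.2,0.02,0.0,0,0,0]]
1 rows err [ 0.2 -0.1 -0. ]
[[-0.25,0.19,0,0,0,0]]
1 rows err [ 0.1 -0.  -0. ]
[[-0.21,0.25,0,0,0,0]]
1 rows err [-0.1  0.   0.2]
[[-0.14,0.19,0,0,0,0]]
1 rows err [ 0.1 -0.1 -0.1]
[[-0.11,0.16,0,0,0,0]]
```

>>> apply_moves:
  targets:
    - [-0.11,0.1,0,0,0,0]
    - [-0.21,0.08,0,0,0,0]
    - [-0.19,0.12,0,0,0,0]
    - [-0.17,0.15,0,0,0,0]
    - [0,0,0,0,0,0]

```text
clock: 32.85
eef_pos: [523.8, -192.9, 176.4]
tool_rot: [-1.571, 0.004, -0.304]
force: [0.1, -1.2, -0.2]
width: -0.3
```

>>> apply_moves:
  targets:
    - [-0.2,0.02,0,0,0,0]
    - [-0.25,0.19,0,0,0,0]
    - [-0.21,0.25,0,0,0,0]
    - [0,0,0,0,0,0]

```text
clock: 33.35
eef_pos: [510.3, -188.0, 160.7]
tool_rot: [-1.571, -0.021, -0.303]
force: [19.6, -5.2, -7.3]
width: 0.0
```

```bash
python3 - <<'E'
from clamp import *
err(W(*tcp(0,1))); print(read_state()['force'])
a=cur()
for k in(-8,-15,-20,-25,-28,-30): a=rows(a,W(*tcp(k,1)),1)
E
```

```text
now [ 510.3 -188.   160.7] err tool mm [-11.1   1.1  -0.5] deg [0.03 0.05 1.2 ]
[19.60644807 -5.23064563 -7.29855716]
1 rows err [-0.2 -0.1 -0. ]
[[-0.42,0.21,-0.01,0.0,0.01,0.15]]
1 rows err [ 0.  -0.1  0.1]
[[-0.11,0.17,0,0.0,0,0.0]]
1 rows err [-0.1 -0.1  0.1]
[[0.01,0.12,0,0.0,0,0.0]]
1 rows err [ 0.1 -0.1  0.1]
[[0.01,0.12,0,0.0,0,0.0]]
1 rows err [-0.2 -0.1  0.1]
[[0.02,0.07,0,0.0,0,0.0]]
1 rows err [-0.1 -0.1  0.2]
[[0.01,0.05,0,0.0,0,0.0]]
```

The push stopped with about 20 N sideways. The geometry suggests the fingertip caught the hinge-side flank of the proud screw head. I'll back off, lift, and press on the face between the screw and the hinge instead.

>>> apply_moves:
  targets:
    - [0.1,-0.1,0,0,0,0]
    - [0.1,-0.2,0,0,0,0]
    - [0,0,0,0,0,0]

```text
clock: 33.72
eef_pos: [507.1, -187.8, 171.1]
tool_rot: [-1.571, 0.002, -0.304]
force: [0.2, -0.0, -1.1]
width: 0.4
```

```bash
python3 - <<'E'
from clamp import *
s=read_state();print(s['force'],np.round(s['tool_rot'],3)); r,p=cur();v=p-NEST[1];print('u,w,y',v@hd,p[2],v@lat)
a=rows(cur(),W(14,165),2);a=rows(a,W(14,157),2);a=rows(a,W(12,150),2);a=rows(a,W(6,137),4)
# arm image evidence: scene, compare dark foot/bright arm against s3
im=get_image('scene')[:,:,::-1];cv2.imwrite('pics/s4.png',im);a=cv2.imread('pics/scene0.png')
g=lambda x:cv2.cvtColor(x,cv2.COLOR_BGR2GRAY).astype(int)
print('old arm region mean diff',np.abs(g(im)-g(a))[247:285,438:455].mean())
E
```

```text
[ 0.18694129 -0.03671568 -1.12018422] [-1.571  0.002 -0.304]
u,w,y 8.006201850676566 171.05535473315942 0.04544005962077741
2 rows err [ 0.   0.1 -0. ]
[[0.08,0.08,0.0,0.0,0,-0.01],[0.07,0.07,0.0,0.0,0,0]]
2 rows err [ 0.1  0.1 -0. ]
[[0.0,0.1,0.0,0.0,0,0],[0.0,0.1,0.0,0.0,0,0]]
2 rows err [0.1 0.1 0.2]
[[-0.02,0.09,0.0,0.0,0,0],[-0.03,0.09,0.0,0.0,0,0]]
4 rows err [ 0.1  0.1 -0.1]
[[-0.04,0.08,0.0,0.0,0,0],[-0.03,0.08,0.0,0.0,0,0],[-0.04,0.08,0.0,0.0,0,0],[-0.04,0.08,0.0,0.0,0,0]]
old arm region mean diff 29.862229102167184
```

>>> apply_moves:
  targets:
    - [0.08,0.08,0,0,0,0]
    - [0.07,0.07,0,0,0,0]
    - [0,0.1,0,0,0,0]
    - [0,0.1,0,0,0,0]
    - [0,0,0,0,0,0]

```text
clock: 34.4
eef_pos: [513.9, -189.9, 156.9]
tool_rot: [-1.571, -0.0, -0.304]
force: [0.6, 0.1, 1.1]
width: -0.1
```

>>> apply_moves:
  targets:
    - [-0.02,0.09,0,0,0,0]
    - [-0.03,0.09,0,0,0,0]

```text
clock: 34.65
eef_pos: [512.5, -189.4, 150.1]
tool_rot: [-1.571, -0.002, -0.304]
force: [1.2, -0.2, 5.8]
width: -0.2
```

>>> apply_moves:
  targets:
    - [-0.04,0.08,0,0,0,0]
    - [-0.03,0.08,0,0,0,0]
    - [-0.04,0.08,0,0,0,0]

```text
clock: 35.02
eef_pos: [509.0, -188.3, 140.8]
tool_rot: [-1.571, -0.003, -0.304]
force: [2.1, -0.3, 5.6]
width: 0.3
```

>>> apply_moves:
  targets:
    - [-0.03,0.05,0,0,0,0]
    - [0,0.03,0,0,0,0]

```text
clock: 35.28
eef_pos: [507.2, -187.8, 137.4]
tool_rot: [-1.571, -0.002, -0.304]
force: [0.5, 0.5, 4.8]
width: -0.1
```

>>> apply_moves:
  targets:
    - [-0.01,0.04,0,0,0,0]
    - [0,0.03,0,0,0,0]

```text
clock: 35.52
eef_pos: [506.7, -187.6, 134.7]
tool_rot: [-1.571, -0.002, -0.304]
force: [-0.8, -0.6, 14.0]
width: 0.1
```

>>> apply_moves:
  targets:
    - [0,0.03,0,0,0,0]
    - [0,0.02,0,0,0,0]

```text
clock: 35.78
eef_pos: [506.8, -187.7, 134.4]
tool_rot: [-1.57, -0.002, -0.304]
force: [-4.9, 2.1, 27.8]
width: 0.1
```

>>> apply_moves:
  targets:
    - [0,-0.15,0,0,0,0]
    - [-0.15,0,0,0,0,0]
    - [-0.15,0.1,0,0,0,0]
    - [0,0.08,0,0,0,0]
    - [0,0,0,0,0,0]

```text
clock: 36.4
eef_pos: [495.5, -184.1, 133.2]
tool_rot: [-1.57, -0.003, -0.304]
force: [-2.9, 2.2, 24.6]
width: -0.1
```

>>> apply_moves:
  targets:
    - [0,0.04,0,0,0,0]
    - [0,0.03,0,0,0,0]

```text
clock: 36.65
eef_pos: [495.6, -184.2, 132.5]
tool_rot: [-1.57, -0.004, -0.304]
force: [-8.6, 3.0, 50.3]
width: 0.1
```

>>> apply_moves:
  targets:
    - [0,-0.2,0,0,0,0]
    - [0,-0.6,0,0,0,0]
    - [0,-1,0,0,0,0]
    - [0,-1,0,0,0,0]
    - [-0.3,-1,0,0,0,0]
    - [-0.8,-0.8,0,0,0,0]
    - [-0.8,0,0,0,0,0]
    - [-0.5,0,0.8,0,0,0]
    - [0,0,0.9,0,0,0]
    - [0,0,0.9,0,0,0]
    - [0,0,0.9,0,0,0]
    - [0,0,0,0,0,0]

```text
clock: 38.15
eef_pos: [444.7, -18.6, 311.1]
tool_rot: [-1.57, 0.002, -0.298]
force: [0.1, 0.2, -0.3]
width: 0.0
```

```bash
python3 - <<'E'
from clamp import *
np.set_printoptions(precision=1,suppress=True)
print(read_state()['force'],read_state()['eef_pos'])
s=calibration('scene');t=calibration('top')
im=get_image('scene')[:,:,::-1].copy();cv2.imwrite('pics/s5.png',im);tp=get_image('top')[:,:,::-1].copy();cv2.imwrite('pics/t5.png',tp)
for n,new,old,c in(('scene',im,'pics/scene0.png',s),('top',tp,'pics/top0.png',t)):
    d=np.abs(new.astype(int)-cv2.imread(old)).max(2)
    m=cv2.morphologyEx((d>40).astype(np.uint8),cv2.MORPH_OPEN,np.ones((2,2)))
    k,l,st,ce=cv2.connectedComponentsWithStats(m); print(n,[(list(map(int,st[i])),ce[i].round(0)) for i in range(1,k) if st[i,4]>25])
# expected arm outline when down (theta=0) and small angles in both views
for th in(0,.15,.3):
    d=np.array([-np.cos(th),0,np.sin(th)]);nn=np.array([np.sin(th),0,np.cos(th)]);h=np.array([90,0,50])
    for nm,P in(('end top',h+65*d+13*nn),('screw',h+56*d+18*nn)):
        w=NEST[1]+NEST[0].apply(P);print(th,nm,proj(s,w)[0],proj(t,w)[0])
E
```

```text
[ 0.1  0.2 -0.3] [444.7 -18.6 311.1]
scene [([285, 4, 50, 16, 735], array([310.,  12.])), ([277, 28, 57, 131, 4504], array([308.,  80.])), ([276, 33, 9, 7, 43], array([280.,  36.])), ([253, 206, 24, 9, 79], array([264., 210.])), ([0, 209, 27, 63, 710], array([ 14., 237.])), ([252, 223, 8, 10, 28], array([256., 227.])), ([261, 231, 30, 9, 82], array([276., 235.])), ([442, 248, 10, 7, 42], array([446., 251.])), ([434, 252, 12, 13, 113], array([439., 258.])), ([239, 269, 53, 45, 1343], array([264., 292.])), ([24, 273, 11, 19, 71], array([ 29., 284.])), ([438, 276, 10, 11, 58], array([442., 281.])), ([426, 282, 11, 11, 66], array([432., 287.])), ([401, 300, 19, 20, 185], array([409., 309.])), ([276, 309, 11, 9, 51], array([282., 313.])), ([378, 320, 10, 11, 54], array([382., 325.])), ([469, 323, 12, 11, 77], array([473., 327.])), ([437, 325, 15, 12, 96], array([444., 330.])), ([428, 332, 7, 9, 30], array([431., 336.])), ([401, 346, 41, 28, 218], array([422., 359.]))]
top [([232, 222, 14, 31, 214], array([237., 236.])), ([194, 226, 6, 9, 39], array([197., 230.])), ([409, 226, 47, 41, 502]
[... 358 characters left out ...]
35, 259, 7, 11, 27], array([438., 264.])), ([437, 260, 21, 53, 526], array([450., 283.])), ([345, 265, 10, 7, 46], array([350., 268.])), ([292, 268, 47, 47, 1200], array([312., 290.])), ([621, 364, 19, 20, 270], array([632., 373.])), ([400, 395, 13, 2, 26], array([406., 396.])), ([381, 398, 35, 31, 895], array([398., 411.])), ([422, 399, 9, 8, 53], array([426., 402.])), ([384, 453, 101, 27, 1788], array([431., 465.])), ([348, 475, 24, 5, 78], array([361., 478.]))]
0 end top [399.  306.7] [434.  257.5]
0 screw [402.7 301.2] [435.6 255. ]
0.15 end top [398.  301.8] [434.7 258.2]
0.15 screw [402.5 296.6] [436.4 255.2]
0.3 end top [397.8 296.5] [435.6 258.3]
0.3 screw [403.  291.6] [437.3 254.8]
```

```bash
python3 - <<'E'
from clamp import *
np.set_printoptions(precision=1,suppress=True)
s=calibration('scene')
for f in('scene0','s5'):
    g=cv2.cvtColor(cv2.imread(f'pics/{f}.png'),cv2.COLOR_BGR2GRAY)
    w=(g[314:334,374:398]<70).astype(np.uint8);k,l,st,ce=cv2.connectedComponentsWithStats(w)
    print(f,[(int(st[i,4]),ce[i]+[374,314]) for i in range(1,k) if st[i,4]>8])
    # flange corner holes of seated head
    for P in([-36,-36,12],[36,-36,12]):
        x,y=np.round(proj(s,NEST[1]+NEST[0].apply(P))[0]).astype(int)
        v=255-g[y-5:y+6,x-5:x+6].astype(float);v=np.clip(v-np.percentile(v,85),0,None);yy,xx=np.mgrid[-5:6,-5:6]
        print((x,y),'dark centroid',x+(v*xx).sum()/v.sum(),y+(v*yy).sum()/v.sum())
a=cv2.imread('pics/s5.png')[312:336,372:400];print(cv2.cvtColor(a,cv2.COLOR_BGR2GRAY)[6:18:2,2:24:2])
E
```

```text
scene0 [(27, array([385.4, 324. ]))]
(np.int64(390), np.int64(365)) dark centroid 390.54853620955316 365.42526964560864
(np.int64(430), np.int64(337)) dark centroid 431.7612208258528 336.58168761220827
s5 [(34, array([384.5, 324. ]))]
(np.int64(390), np.int64(365)) dark centroid 389.6232339089482 365.1946624803768
(np.int64(430), np.int64(337)) dark centroid 430.4476843910806 336.8319039451115
[[143 213 192 150 163 160 167 151 143 158 165]
 [213 170 146 150 158 138 156 156 166 163 148]
 [153 147 151 130  60  45  57 114 151 151 148]
 [185 193 152 109  40  47  40  48 149 156 170]
 [205 146 148 146  74  49  50  97 156 148 150]
 [149 132 141 155 156 148 146 157 154 139 149]]
```

```bash
python3 -c "
from cell import *
print(finish_job())"
```

```text
the job is handed in; nothing more can be done
None
```

The job is handed in at about 38 s on the robot's clock. The finished head is in the tray, the raw head is in the fixture pocket, and the hold-down arm is down on its fins.

**Finished head:** I lifted it out of the pocket and laid it in the tray. The wrist picture showed it flat and fins up.

**Raw head:** It is seated gasket face down with its tongue in the upper bay. The floor contact felt square, at the same height as the first head to within about 0.4 mm. Its boss and bolt holes appear within about 1.3 px (1–2 mm) of where the first head's were.

**Hold-down arm:** It met a firm stop, and the last scene image shows the change where a fully lowered arm should be. I read this from image differences, because the 12 pictures were used up by then.

**What went wrong or differed:**
- **First approach:** The arm ran into joint limits, because the pocket can't be reached square to its slope. I grasped both heads with the gripper leaning 28° instead.
- **Lowering the hold-down arm:** A fingertip caught on the screw head with about 20 N of side force. I backed off and pushed elsewhere.
- **Final press:** The fingertips read 50 N for a moment before I released. That is below the 120 N wrist limit but above the 40 N limit for the arm and gripper body. I believe only the fingertips were touching.

I saw no sign that the other things on the counter had moved, but in the last images the robot covered part of the top view.

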